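Prove the stroke switch and load the blasting cabinet

ROBOT

A 6-joint arm with a two-finger parallel gripper is mounted at the origin on a cart in front of the work surface, level with it; the furniture and walls round the work are solid. World frame = base frame: x ahead of the robot, y to its left, z up, the work surface at z = 0. Lengths are in m, angles in degrees, forces in N, time in s.
With the tool pointing down it reaches from about 0.275 to 0.85 m from the base axis. Payload 5.2 kg.
Tool frame: the origin (TCP) lies at the very end of the fingers, on their centre line; the grasp point (between the pads) lies 19 mm behind it (r.pinch_z is the y of the grasp point in the tool frame, in m); y points along the fingers, x is the direction in which the jaws open and shut, and the axes are right-handed (so a half turn about y gives the same grasp; the last joint's range is limited). The gripper opens to 85 mm and grips with 20 to 120 N. Pads are 22 mm wide; open, the fingers measure 114 mm over their backs; the gripper's body (76 mm by 85 mm) begins 54 mm behind the grasp point. The pads swing forward as they close: fully open they stand 13 mm farther back than shut.
Start: joints at [-88.396, 14.817, 87.949, -0, 77.235, -11.62], TCP at [0.126, -0.535, 0.231] pointing down, gripper open.
Joint ranges: [-179.93, 179.93], [-52.35, 119.4], [10.71, 147.94], [-69.91, 249.91], [12.55, 155.21], [-178.61, 178.61]. Speed limits (degrees/s): [147.25, 147.25, 180, 180, 180, 180].

INTERFACE

Orientations are given as a 3x3 rotation matrix whose columns are the frame's x, y, z axes.
In Python, from bench import get_obs, optics, sign_off, nets, r gives the robot as it stands. The module is installed in compiled form; this text tells all that it offers.
- The arm moves only by the tool jog_arm, never from a script. Its argument "moves" is a list of rows, each a list of 7 numbers: the shift along the tool's x, y, z in m, then the turn, a rotation vector about the tool's x, y, z in rad, then the closure in counts, from 0 (fully open) to 255 (shut). In form: [[x, y, z, wx, wy, wz, grip], ...]. A call has 1 to 8 rows; each row is the pose to reach, as a shift and turn from the pose commanded when the call began, along the tool's axes at that moment; what a row does not reach only later rows make up. A row lasts 1/10 s, in which the tool goes at most 50 mm and 8.59 degrees, less where a joint would pass 70% of its speed; a pose out of reach is approached as far as the arm can. A call with a gripper value outside its range is refused whole. The fingers move at their own pace and stop on an object; the grip force is fixed at half the most. Time passes only in rows, so rows that repeat a pose let the fingers close. It gives the time, the measured TCP pose, the force and the opening at its end, in the units of the state.
- get_obs(): the state, without advancing time (a new reading comes with each control period).
- optics.camera(name): name is "scene" or "top" or "wrist"; returns a dict with "frame" (480x640x3 uint8, red, green, blue), "K" (3x3 intrinsics, pixels), "view" (4x4, takes a point from world to camera coordinates). Camera axes: x right, y down, z forward; pixel columns grow to the right and rows downward; lengths in m; the calibration is good to about 2 mm. A picture is of the moment at which its call begins. There is no depth.
- sign_off(): hands the job in, once; it reports no verdict.
Trained networks look in a picture, given as the dict that the camera call returned (one of the last four; its "shot" number tells which), for a name from the list of things; names that differ only in an ending like _2 or _b are one class to them, and where a whole thing is asked for, a point or a joint stands for the part that bears it (a point fixed in the world has none). Each returns a list of dicts, best first, with "p" (0 to 1); they miss things now and then, are a little off and sometimes report something else, mostly with a low value. They report only what shows in the picture. A call takes as long as a camera call. They do not tell look-alikes from the thing itself.
- nets.find_in(picture, query): "at" ([column, row] in pixels, amid what is visible of it).
The state is a dict: "clock": time; "joint_positions": joint angles; "joint_vel": joint speeds; "joint_efforts": joint torques, N m; "position": TCP position; "tool_rot": TCP orientation; "contact_force": force on the tool from outside, world axes, zero at the start; "ft_torque": the same for the moment, N m; "gripper_width": opening from 0.0 (shut) to 1.0 (fully open).
Only numpy, scipy, OpenCV 4.12 (cv2) and the standard library are available. Lean on these libraries where they do the work, as an engineer would, in place of code of your own. Each camera call takes 0.05 s, during which the arm holds its last target. There are 200 camera calls.

TASK

Get the blasting cabinet ready for its run. First prove the stroke switch on its roof, while no mould is in the cabinet: push the roller arm over to the cabinet's left until it trips, then over to the right until it trips, without forcing it far beyond that, and let it spring back upright. Put the pliers and the file that were left about into the green tool tray, and post every plaster mould off the feed ledge through the sprung flap, so that all moulds are inside with the flap shut behind them.

Things in the scene. Friction and masses are not known exactly. Their poses are not given: they have to be found in the camera images.
- cabinet: blue bench-top blasting cabinet, fixed. Origin on the bench under it; x points from the ledge into the cabinet, y to its left as you face it, z up. In this frame (mm) the body spans x -40..120, y -80..80, roof at z 170; the lower hood before it x -112..-40, y -68..68, top z 161. Moulds that are in lie at x -85..120, y -80..80, z 0..110
- ledge (a point): centre of the top of the steel feed ledge, 110 mm above the bench (axes as the cabinet's); flat over 98 mm in x (cabinet x -210..-112) and 140 mm in y, with a lip 5 mm high along its front. At its inner end a slippery chute drops at 42 degrees under the flap: a mould whose middle is pushed past that edge tips, and slides in once pushed to the slot
- slot (a point): middle of the feed slot at ledge height, in the plane of the hood's front (cabinet x -100); the slot is 126 mm wide and, with the flap swung up, 40 mm high
- flap (a joint): steel flap (120 mm wide, 57 mm high) hanging inside the slot from a hinge 42 mm above the ledge: 0 hanging shut, positive (rad, up to 1.5) swung inward; a light spring (0.2 to 0.6 N at its lower edge) shuts it
- roller_arm (a joint): angle (rad) of the switch's roller arm: 0 upright at rest, positive leaning to the cabinet's left (+y), negative to its right (-y); a spring (0.4 N m/rad, about 5 N at the roller at 0.6 rad) returns it. It trips at 0.45 rad (26 degrees) to either side; past 1.0 rad it is strained, at 1.2 it stops
- roller (a point): centre of the yellow roller (20 mm across, 10 mm wide along cabinet x) on the arm's top; it moves with the arm, 50 mm above its pivot, which lies at cabinet x -26, y 0, z 207 mm with its axis along cabinet x. The switch stands behind the arm, up to z 219. Free space beside the roller over the roof (z 170); rails and carriage at cabinet x 13..87, up to z 238
- tool_tray: green shallow metal tool tray, fixed on the bench, 125 x 220 mm outside, walls 4 mm thick and 18 mm high, floor 4 mm; origin under its centre, y along its long side
- mould_1_mid (a point): centre (half-way up) of a round white plaster mould with gold work bedded in its top, 56 x 68 x 22 mm (its x, y and height), 82 g, lying on a black rubber mat 3 mm thick; grasp it across its x sides; may be absent
- mould_2_mid (a point): centre (half-way up) of a round white plaster mould with gold work bedded in its top, 64 x 68 x 27 mm (its x, y and height), 112 g, lying on a black rubber mat 3 mm thick; grasp it across its x sides; may be absent
- mould_3_mid (a point): centre (half-way up) of a round white plaster mould with gold work bedded in its top, 56 x 68 x 22 mm (its x, y and height), 82 g, lying on a black rubber mat 3 mm thick; grasp it across its x sides; may be absent
- pliers_blue_mid (a point): middle of the blue-handled pliers, 145 mm long, 40 mm over the handle ends, 13 mm thick (this point is 6 mm above its underside), 110 g; x across, y along with the handles toward +y and the jaws toward -y, rivet at y -33; good to grasp across at y -15 mm, where it is about 27 mm wide; the halves do not open; may be absent
- pliers_red_mid (a point): middle of the red-handled pliers, left lying on the feed ledge, 145 mm long, 40 mm over the handle ends, 13 mm thick (this point is 6 mm above its underside), 110 g; x across, y along with the handles toward +y and the jaws toward -y, rivet at y -33; good to grasp across at y -15 mm, where it is about 27 mm wide; the halves do not open; may be absent
- file_wood_mid (a point): middle of the needle file with a wooden handle, 173 mm long, 28 g; y along it, the handle (17 mm thick, y +37..+87 mm) toward +y, the thin blade toward -y; this point is half the handle's thickness above its underside; may be absent
There are look-alikes about, which are no part of the job. What is shaped like the part that bears mould_2_mid but red is not meant.

How it is judged:
By the outcome, as a careful person would: the job done as asked, in the order asked, and still so for the second after the job is handed in, with the robot touching nothing.
Of mould_1, mould_2, mould_3 only 2 to 3 are there at a start; the rules pass over those that are not, and their reading is None.
Of pliers_blue, pliers_red, file_wood only 2 to 3 are there at a start; the rules pass over those that are not, and their reading is None.
At some moment in a run one of mould_1, mould_2, mould_3 may be knocked a few centimetres aside while the robot is not near it.
Once in a run the grip may slacken for a moment while it holds something.
It also fails if it takes over 210 s, if anything falls off the work surface, if the arm or the gripper's body presses on something with over 40 N, if the wrist force passes 120 N, or if a joint passes its speed limit or range.

## Working session

There is one attempt and no reset: what is moved stays moved. The work goes in short steps, Python scripts to look and compute and a tool call to move; the robot and the scene stay as the last step left them, time stands still between calls to the robot, and variables do not carry over. Pictures are saved under pics/ and viewed, about 12 in all and at most 16, crops included, and the job is handed in when it is done.

Besides the shell and the picture viewer there is one more tool, called after ">>>" as a command line: name --pt "numbers of a row" for each row, then --argument value for the rest. jog_arm: Moves the arm, as the interface text tells. Its arguments: {"type":"object","properties":{"moves":{"type":"array","items":{"type":"array","items":{"type":"number"}}}},"required":["moves"]}

```bash
mkdir -p pics
cat > h.py <<'E'
import numpy as np, cv2
from bench import get_obs, optics, sign_off, nets, r
def shot(n,f=None):
    p=optics.camera(n)
    if f: cv2.imwrite('pics/'+f,cv2.cvtColor(p['frame'],cv2.COLOR_RGB2BGR))
    return p
def ray(p,uv):
    K=np.array(p['K']);V=np.array(p['view']);d=np.linalg.solve(K,[uv[0],uv[1],1.]);R=V[:3,:3]
    return -R.T@V[:3,3], R.T@d
def at_z(p,uv,z):
    o,d=ray(p,uv); return o+d*(z-o[2])/d[2]
def proj(p,X):
    c=np.array(p['view'])@np.append(X,1); q=np.array(p['K'])@c[:3]; return q[:2]/q[2]
E
python3 - <<'E'
from h import *
Q=['cabinet','ledge','slot','flap','roller','tool_tray','mould_1_mid','mould_2_mid','pliers_blue_mid','pliers_red_mid','file_wood_mid']
for n in ['scene','top']:
    p=shot(n,n+'0.png')
    print(n,ray(p,(320,240)),p['K'][0])
    for q in Q:
        try: print(q,[(np.round(a['at']),round(a['p'],2)) for a in nets.find_in(p,q)])
        except Exception as e: print(q,e)
print(get_obs()); print(r.pinch_z)
E
```

```text
scene (array([0.04700255, 0.72945307, 1.05006712]), array([ 0.32981382, -0.67791901, -0.65707445])) [504.59278171   0.         317.15190344]
cabinet [(array([313., 226.]), 0.56)]
ledge [(array([311., 219.]), 0.76)]
slot [(array([312., 223.]), 0.58)]
flap [(array([326., 232.]), 0.6)]
roller []
tool_tray [(array([230., 362.]), 0.75)]
mould_1_mid [(array([284., 291.]), 0.75)]
mould_2_mid [(array([304., 309.]), 0.87), (array([439., 241.]), 0.63), (array([170., 354.]), 0.61), (array([310., 222.]), 0.25)]
pliers_blue_mid [(array([254., 284.]), 0.66)]
pliers_red_mid [(array([337., 240.]), 0.7), (array([311., 223.]), 0.44)]
file_wood_mid [(array([303., 311.]), 0.61)]
top (array([ 0.37012544, -0.15691388,  1.5972402 ]), array([ 0.08644079, -0.00923783, -0.99622922])) [599.4086215    0.         318.80420691]
cabinet [(array([377., 211.]), 0.7)]
ledge [(array([375., 208.]), 0.64)]
slot [(array([379., 208.]), 0.69), (array([193., 220.]), 0.31)]
flap []
roller [(array([387., 204.]), 0.39)]
tool_tray [(array([194., 218.]), 0.57)]
mould_1_mid [(array([298., 215.]), 0.86)]
mould_2_mid [(array([282.,
[... 300 characters left out ...]
.72352265e+01, -1.16184290e+01]), 'joint_vel': array([-0.07012502, -0.05257992, -0.06028269, -0.00981529, -0.00528069,
        0.07603577]), 'joint_efforts': array([ 1.70260491e-04, -4.45942712e+01, -2.90890503e+01, -1.03050813e-04,
        8.29583150e-04, -8.33188324e-06]), 'position': array([ 0.12582199, -0.53541434,  0.23132475]), 'tool_rot': array([[ 2.28725416e-01, -2.21336788e-05,  9.73490978e-01],
       [-9.73490978e-01, -1.22035274e-05,  2.28725416e-01],
       [ 6.81748894e-06, -1.00000000e+00, -2.43381935e-05]]), 'contact_force': array([ 0.24587244, -1.30662846,  0.22774418]), 'ft_torque': array([ 0.04479204,  0.04032623, -0.02005621]), 'gripper_width': 0.9979729798001842}
-0.0187
```

View pics/top0.png

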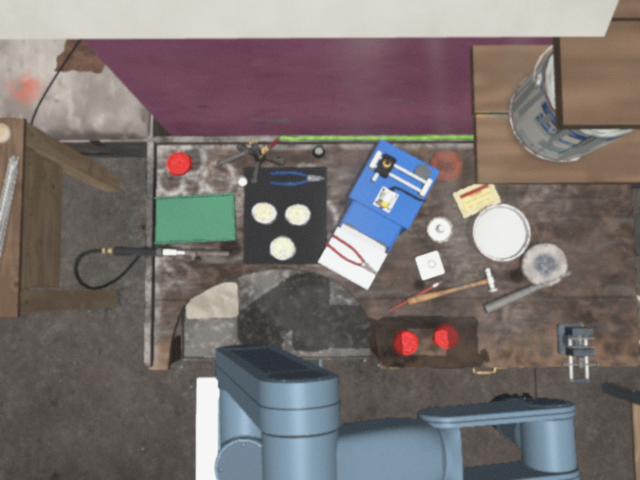

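View pics/scene0.png

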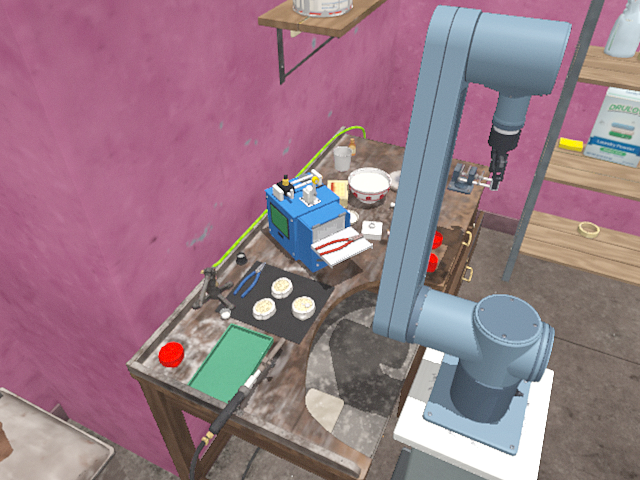

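Top view: three white moulds at (264,213), (298,215) and (282,248); blue pliers at (292,178) and red pliers on the ledge at (352,254). Red look-alikes are at (179,163), (405,343) and (445,335). The file isn't obvious yet: candidates are (400,300), (218,253) and (260,150).

Run:
```python
from h import *
t=cv2.imread('pics/top0.png');s=cv2.imread('pics/scene0.png')
a=cv2.resize(t[130:320,150:350],(400,380),interpolation=3)
b=cv2.resize(t[130:320,310:510],(400,380),interpolation=3)
c=cv2.resize(s[170:280,250:400],(300,220),interpolation=3)
d=cv2.resize(s[230:410,150:340],(232,220),interpolation=3); e=cv2.resize(s[220:280,400:470],(256,220),interpolation=3)
cv2.imwrite('pics/m.png',np.vstack([np.hstack([a,b]),np.hstack([c,d,e,np.zeros((220,12,3),np.uint8)])]))
```

```text
(no output)
```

View pics/m.png

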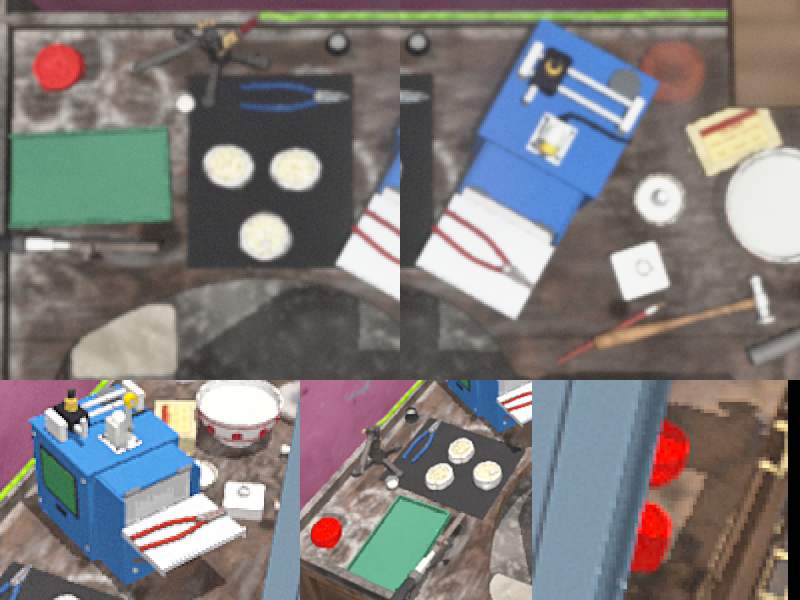

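```bash
cat > cab.py <<'E'
from h import *
from scipy.optimize import least_squares
def W(c,q):
    x,y,a=c; C,S=np.cos(a),np.sin(a); return np.array([x+C*q[0]-S*q[1],y+S*q[0]+C*q[1],q[2]])
E
python3 - <<'E'
from cab import *
p=shot('top')
uv=np.array([[382.5,141],[439,169],[412.5,230],[350,199],[319,262],[371,289]])
q=np.array([[120,80,170],[120,-80,170],[-40,-80,170],[-40,80,170],[-210,70,112],[-210,-70,112]])/1000
f=lambda c:np.concatenate([proj(p,W(c,b))-u for u,b in zip(uv,q)])
s=least_squares(f,[.45,-.3,0.5],loss='soft_l1');print(s.x,np.degrees(s.x[2]),np.round(f(s.x).reshape(-1,2),1))
# refine with dense red/white edges later
ps=shot('scene')
img={'t':p,'s':ps}
for n,pp in img.items():
    im=cv2.cvtColor(pp['frame'],cv2.COLOR_RGB2BGR)
    for b in [[120,80,170],[120,-80,170],[-40,-80,170],[-40,80,170],[-210,70,110],[-210,-70,110],[-112,68,161],[-112,-68,161],[-26,0,257],[-112,-70,110],[-112,70,110]]:
        u=proj(pp,W(s.x,np.array(b)/1000)); cv2.circle(im,tuple(int(round(k*8)) for k in u),8,(0,255,255),-1,16,3)
    c=im[130:310,300:480] if n=='t' else im[165:285,240:400]
    cv2.imwrite(f'pics/c{n}.png',cv2.resize(c,(400,400 if n=='t' else 300),interpolation=3))
a=cv2.imread('pics/ct.png');b=cv2.imread('pics/cs.png');cv2.imwrite('pics/cc.png',np.hstack([a,np.vstack([b,np.zeros((100,400,3),np.uint8)])]))
c=s.x
np.save('cab.npy',c)
for k,b in dict(roller=[-26,0,257],ledge=[-161,0,110],slot=[-100,0,110]).items(): print(k,W(c,np.array(b)/1000))
print('tray',at_z(p,(194,218),.018))
for m in [(264,213),(298,215),(282,248)]: print(m,at_z(p,m,.027))
for a in [(156,196),(236,194),(235,242),(155,247)]: print(at_z(p,a,.018))
print('blue',at_z(p,(270,178.5),.01),at_z(p,(324,178.5),.01),'red',at_z(p,(331,241),.12),at_z(p,(375,272),.12))
for q in ['mould','pliers_blue_mid']: pass
E
```

```text
[ 0.59254767 -0.33379171 -0.4989859 ] -28.589786198517196 [[-1.  -0.9]
 [ 1.1  1.9]
 [-3.  -1. ]
 [ 0.6 -1.3]
 [ 1.6  1. ]
 [-0.4  0.8]]
roller [ 0.56971789 -0.32134979  0.257     ]
ledge [ 0.45117867 -0.25674752  0.11      ]
slot [ 0.50474084 -0.28593817  0.11      ]
tray [0.56776405 0.16178818 0.018     ]
(264, 213) [ 0.57879101 -0.02427202  0.027     ]
(298, 215) [ 0.57293381 -0.11390893  0.027     ]
(282, 248) [ 0.48592263 -0.07155105  0.027     ]
[0.62720467 0.26315264 0.018     ]
[0.63133219 0.05091573 0.018     ]
[0.5032761  0.05300297 0.018     ]
[0.4913865  0.26372817 0.018     ]
blue [ 0.67406975 -0.03885263  0.01      ] [ 0.67325167 -0.18352815  0.01      ] red [ 0.49564678 -0.19780655  0.12      ] [ 0.41828138 -0.30560499  0.12      ]
```

View pics/cc.png

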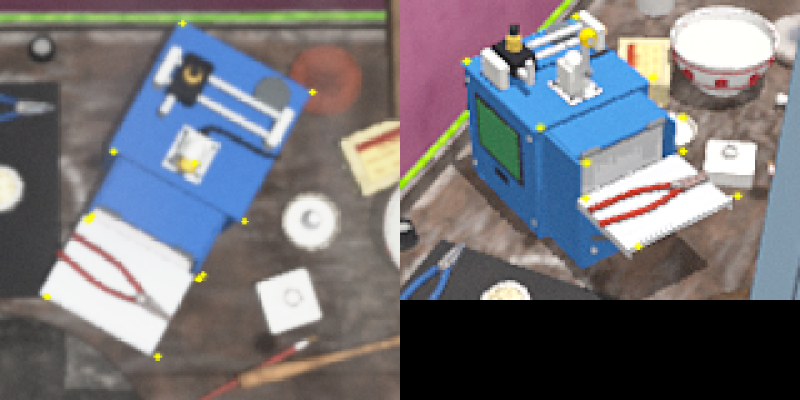

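No file shows so far; (400,300) is a brush and hammer, and (262,148) is unclear, so I'll check later with the wrist camera. The cabinet fit is good to about 3 mm. First the roller: I'll straddle it with the jaws open along cabinet y.

```bash
cat > plan.py <<'E'
from cab import *
c=np.load('cab.npy')
def cabw(x,y,z): return W(c,np.array([x,y,z])/1000)   # mm
def plan(*targets):
    """each target (pos, heading deg of tool x mod 180 or None); chained, tool down"""
    o=get_obs();R=np.array(o['tool_rot']);P=np.array(o['position'])
    print('now',np.round(P,4),'head',round(np.degrees(np.arctan2(R[1,0],R[0,0])),1),'j',np.round(o['joint_positions']),'F',np.round(o['contact_force'],1),'w',round(o['gripper_width'],3),'t',o['clock'])
    for pos,h in targets:
        d=R.T@(np.array(pos)-P)
        h0=np.degrees(np.arctan2(R[1,0],R[0,0])); w=0
        if h is not None:
            w=(h-h0+90)%180-90
        x=np.array([np.cos(np.radians(h0+w)),np.sin(np.radians(h0+w)),0]);y=np.array([0,0,-1.])
        print('shift',np.round(d,4),'turn_y',round(-np.radians(w),3),'->',np.round(pos,3))
        P=np.array(pos);R=np.stack([x,y,np.cross(x,y)],1)
E
python3 - <<'E'
from plan import *
hy=np.degrees(c[2])+90
plan(([.126,-.535,.36],None),(cabw(-26,0,360),hy),(cabw(-26,0,229),hy))
E
```

```text
now [ 0.1258 -0.5354  0.2313] head -76.8 j [-88.  15.  88.  -0.  77. -12.] F [ 0.8 -0.2  0.2] w 1.0 t 1.3
shift [-0.0004 -0.1287  0.0002] turn_y -0.0 -> [ 0.126 -0.535  0.36 ]
shift [-0.1065  0.      0.4808] turn_y 0.73 -> [ 0.57  -0.321  0.36 ]
shift [0.    0.131 0.   ] turn_y -0.0 -> [ 0.57  -0.321  0.229]
```

>>> jog_arm --pt "0 -0.129 0 0 0 0 0" --pt "0 -0.129 0 0 0 0 0" --pt "0 -0.129 0 0 0 0 0" --pt "-0.1065 -0.129 0.481 0 0.73 0 0" --pt "-0.1065 -0.129 0.481 0 0.73 0 0" --pt "-0.1065 -0.129 0.481 0 0.73 0 0" --pt "-0.1065 -0.129 0.481 0 0.73 0 0" --pt "-0.1065 -0.129 0.481 0 0.73 0 0"

```text
clock: 2.1
position: [0.3326, -0.4364, 0.3605]
tool_rot: [[-0.442, 0.0, 0.897], [-0.897, -0.0, -0.442], [0.0, -1.0, 0.0]]
contact_force: [0.8, -0.6, 0.1]
gripper_width: 1.002
```

Run:
```python
from plan import *
hy=np.degrees(c[2])+90
plan((cabw(-26,0,360),hy),(cabw(-26,0,229),hy))
```

```text
now [ 0.3326 -0.4364  0.3605] head -116.2 j [-64.  12.  74.   0.  94.  52.] F [ 0.8 -0.6  0.1] w 1.002 t 2.1
shift [-0.208   0.0005  0.1618] turn_y 0.041 -> [ 0.57  -0.321  0.36 ]
shift [0.    0.131 0.   ] turn_y -0.0 -> [ 0.57  -0.321  0.229]
```

>>> jog_arm --pt "-0.208 0 0.162 0 0.041 0 0" --pt "-0.208 0 0.162 0 0.041 0 0" --pt "-0.208 0 0.162 0 0.041 0 0" --pt "-0.208 0 0.162 0 0.041 0 0" --pt "-0.208 0 0.162 0 0.041 0 0" --pt "-0.208 0 0.162 0 0.041 0 0" --pt "-0.208 0 0.162 0 0.041 0 0" --pt "-0.208 0 0.162 0 0.041 0 0"

```text
clock: 2.9
position: [0.5671, -0.3215, 0.36]
tool_rot: [[-0.473, -0.001, 0.881], [-0.881, -0.0, -0.473], [0.001, -1.0, -0.001]]
contact_force: [-0.1, 0.3, -0.0]
gripper_width: 0.999
```

Run:
```python
from plan import *
hy=np.degrees(c[2])+90
plan((cabw(-26,0,229),hy))
w=shot('wrist','w1.png'); 
for q in ['roller','flap','slot','ledge','cabinet']: print(q,[(np.round(a['at']),round(a['p'],2)) for a in nets.find_in(w,q)])
print(proj(w,cabw(-26,0,257)), ray(w,(320,240)))
```

```text
now [ 0.5671 -0.3215  0.36  ] head -118.2 j [-39.  23.  58.  -0.  98.  79.] F [-0.1  0.3 -0. ] w 0.999 t 2.9
shift [-0.0014  0.131   0.0024] turn_y 0.006 -> [ 0.57  -0.321  0.229]
roller [(array([302., 242.]), 0.91)]
flap []
slot [(array([306., 153.]), 0.58)]
ledge [(array([306., 151.]), 0.67)]
cabinet [(array([305., 151.]), 0.61)]
[316.11270418 234.9181177 ] (array([ 0.63142097, -0.35539969,  0.50160451]), array([-0.25673508,  0.13116139, -0.95756175]))
```

View pics/w1.png

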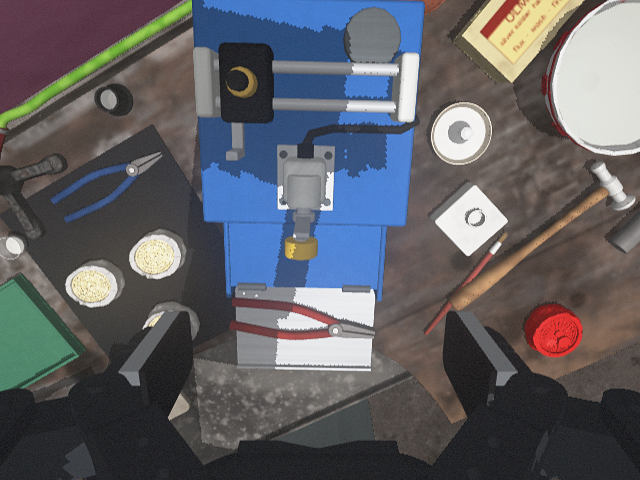

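The wrist view shows the roller at (301,248), the red pliers on the ledge from (232,310) to (373,332), and no file. The roller is a few mm off my estimate, so I'll refit the cabinet from this nearer view.

Run:
```python
from plan import *
p=shot('wrist')
uv=np.array([[301,246],[301,246],[238,366],[371,368],[204,221],[406,224],[195,0.],[228,224],[383,226]])[[0,1,2,3,4,5]]
q=np.array([[-26,0,257],[-26,0,257],[-210,70,112],[-210,-70,112],[-40,80,170],[-40,-80,170]])/1000
f=lambda c:np.concatenate([proj(p,W(c,b))-u for u,b in zip(uv,q)])
s=least_squares(f,c,loss='soft_l1');print(c,s.x,np.degrees(s.x[2]),np.round(f(s.x).reshape(-1,2),1))
print(W(c,[-.026,0,.257]),W(s.x,[-.026,0,.257]),at_z(p,(301,246),.257))
np.save('cab.npy',s.x)
import plan as P; P.c=s.x
plan((P.cabw(-26,0,229),np.degrees(s.x[2])+90))
```

```text
[ 0.59254767 -0.33379171 -0.4989859 ] [ 0.59445838 -0.3256932  -0.5151994 ] -29.518750958858547 [[ 0.  -7.8]
 [ 0.  -7.8]
 [-0.4  0.6]
 [ 0.5  0.9]
 [ 1.1  1.4]
 [-1.5  2.2]]
[ 0.56971789 -0.32134979  0.257     ] [ 0.57183332 -0.31288278  0.257     ] [ 0.56757266 -0.31051138  0.257     ]
now [ 0.567  -0.3218  0.3607] head -118.3 j [-39.  23.  58.  -0.  98.  79.] F [0.  0.2 0. ] w 0.998 t 3.25
shift [-0.0102  0.1317 -0.    ] turn_y 0.021 -> [ 0.572 -0.313  0.229]
```

>>> jog_arm --pt "-0.01 0 0 0 0.021 0 0" --pt "-0.01 0.05 0 0 0.021 0 0" --pt "-0.01 0.1 0 0 0.021 0 0" --pt "-0.01 0.131 0 0 0.021 0 0" --pt "-0.01 0.131 0 0 0.021 0 0" --pt "-0.01 0.131 0 0 0.021 0 0"

```text
clock: 3.85
position: [0.5725, -0.3127, 0.2302]
tool_rot: [[-0.492, 0.0, 0.871], [-0.871, -0.0, -0.492], [0.0, -1.0, 0.0]]
contact_force: [0.8, -1.6, 1.1]
gripper_width: 0.999
```

>>> jog_arm --pt "-0.02 0 0 0 0 0 0" --pt "-0.03 0 0 0 0 0 0" --pt "-0.038 0 0 0 0 0 0" --pt "-0.044 0 0 0 0 0 0" --pt "-0.05 0 0 0 0 0 0" --pt "-0.054 0 0 0 0 0 0" --pt "-0.054 0 0 0 0 0 0"

```text
clock: 4.55
position: [0.5994, -0.2655, 0.2295]
tool_rot: [[-0.491, 0.001, 0.871], [-0.871, -0.001, -0.491], [0.001, -1.0, 0.001]]
contact_force: [-0.2, -3.5, 1.9]
gripper_width: 0.996
```

Run:
```python
from plan import *
plan((cabw(-26,0,229),np.degrees(c[2])+90))
w=shot('wrist','w2.png');
for q in ['roller']: print(q,[(np.round(a['at']),round(a['p'],2)) for a in nets.find_in(w,q)])
for t in [0,.3,.45,.6,.8]: print(t,proj(w,cabw(-26,50*np.sin(t),207+50*np.cos(t))))
```

```text
now [ 0.5994 -0.2655  0.2295] head -119.4 j [-34.  26.  72.  -0.  82.  86.] F [-0.2 -3.5  1.9] w 0.996 t 4.55
shift [ 0.0548  0.0005 -0.0007] turn_y 0.001 -> [ 0.572 -0.313  0.229]
roller [(array([430., 353.]), 0.69)]
0 [499.27047017 362.63650679]
0.3 [448.59995641 358.55772121]
0.45 [423.95877681 353.74402974]
0.6 [401.18597995 347.45863572]
0.8 [375.06084718 337.42686275]
```

View pics/w2.png

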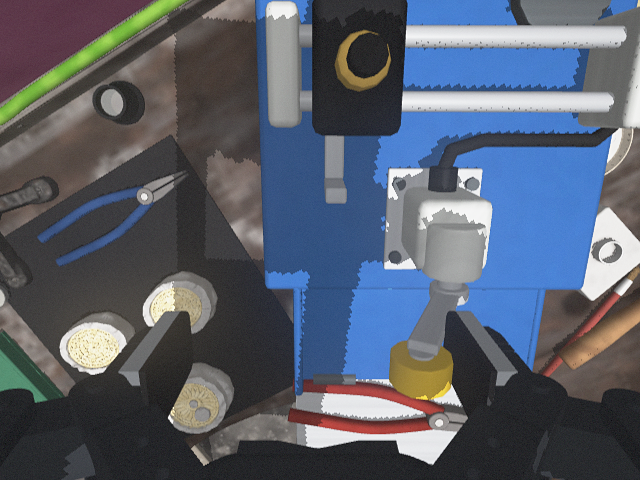

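The roller, at (421,370), leans left by roughly 0.43 rad. I'll push 8 mm more, back off, then go right symmetrically.

>>> jog_arm --pt "-0.004 0 0 0 0 0 0" --pt "-0.008 0 0 0 0 0 0" --pt "-0.008 0 0 0 0 0 0" --pt "-0.008 0 0 0 0 0 0"

```text
clock: 5.05
position: [0.6019, -0.2593, 0.2284]
tool_rot: [[-0.492, -0.003, 0.87], [-0.87, -0.001, -0.492], [0.002, -1.0, -0.002]]
contact_force: [-2.6, -6.6, -1.1]
gripper_width: 1.0
```

Run:
```python
from plan import *
plan((cabw(-26,0,229),np.degrees(c[2])+90))
w=shot('wrist','w3.png');
for q in ['roller']: print(q,[(np.round(a['at']),round(a['p'],2)) for a in nets.find_in(w,q)])
for t in [0,.3,.45,.6,.8]: print(t,proj(w,cabw(-26,50*np.sin(t),207+50*np.cos(t))))
im=cv2.cvtColor(w['frame'],cv2.COLOR_RGB2HSV); m=cv2.inRange(im,(18,140,90),(32,255,255)); m[:300]=0
print('yellow', np.mean(np.nonzero(m),1)[::-1], m.sum()/255)
```

```text
now [ 0.6019 -0.2593  0.2284] head -119.5 j [-33.  26.  72.  -0.  82.  87.] F [-2.6 -6.6 -1.1] w 1.0 t 5.05
shift [ 0.0615 -0.0005  0.0002] turn_y 0.0 -> [ 0.572 -0.313  0.229]
roller [(array([430., 343.]), 0.88)]
0 [523.1399594 362.0821459]
0.3 [471.60339183 358.03733471]
0.45 [446.27404938 353.20335638]
0.6 [422.69814279 346.87718651]
0.8 [395.39972326 336.76785319]
yellow [423.29012023 369.95347622] 1913.0
```

Left is tripped at about 0.6 rad, and the 7 N agrees. Now right.

>>> jog_arm --pt "0.015 0 0 0 0 0 0" --pt "0.035 0 0 0 0 0 0" --pt "0.062 0 0 0 0 0 0" --pt "0.09 0 0 0 0 0 0" --pt "0.102 0 0 0 0 0 0" --pt "0.109 0 0 0 0 0 0" --pt "0.115 0 0 0 0 0 0" --pt "0.115 0 0 0 0 0 0"

```text
clock: 5.95
position: [0.5465, -0.3573, 0.2286]
tool_rot: [[-0.491, -0.001, 0.871], [-0.871, 0.002, -0.491], [-0.002, -1.0, -0.002]]
contact_force: [1.2, 3.5, -1.7]
gripper_width: 0.997
```

>>> jog_arm --pt "0.004 0 0 0 0 0 0" --pt "0.008 0 0 0 0 0 0" --pt "0.008 0 0 0 0 0 0" --pt "0.008 0 0 0 0 0 0"

```text
clock: 6.35
position: [0.5434, -0.3633, 0.2289]
tool_rot: [[-0.49, 0.0, 0.872], [-0.872, 0.002, -0.49], [-0.002, -1.0, -0.001]]
contact_force: [2.3, 5.6, -1.8]
gripper_width: 1.001
```

Run:
```python
from plan import *
plan((cabw(-26,0,229),np.degrees(c[2])+90))
w=shot('wrist','w4.png');
for q in ['roller']: print(q,[(np.round(a['at']),round(a['p'],2)) for a in nets.find_in(w,q)])
for t in [0,.3,.45,.6,.8]: print(t,proj(w,cabw(-26,-50*np.sin(t),207+50*np.cos(t))))
im=cv2.cvtColor(w['frame'],cv2.COLOR_RGB2HSV); m=cv2.inRange(im,(18,140,90),(32,255,255)); m[:300]=0
print('yellow', np.mean(np.nonzero(m),1)[::-1], m.sum()/255)
```

```text
now [ 0.5434 -0.3633  0.2289] head -119.3 j [-44.  26.  72.   0.  82.  76.] F [ 2.3  5.6 -1.8] w 1.001 t 6.35
shift [-0.0579  0.0001  0.0001] turn_y 0.003 -> [ 0.572 -0.313  0.229]
roller [(array([210., 348.]), 0.88)]
0 [128.04598696 361.53545857]
0.3 [179.07815945 357.64737179]
0.45 [203.99493465 352.9071311 ]
0.6 [227.08353065 346.67767671]
0.8 [253.66127361 336.6931054 ]
yellow [213.27467811 371.67725322] 2330.0
```

>>> jog_arm --pt "0.004 0 0 0 0 0 0" --pt "0.004 0 0 0 0 0 0" --pt "0.004 0 0 0 0 0 0"

```text
clock: 6.75
position: [0.5417, -0.3662, 0.2286]
tool_rot: [[-0.49, 0.0, 0.872], [-0.872, 0.003, -0.49], [-0.003, -1.0, -0.001]]
contact_force: [2.9, 6.7, -2.9]
gripper_width: 0.998
```

>>> jog_arm --pt "-0.015 0 0 0 0 0 0" --pt "-0.035 0 0 0 0 0 0" --pt "-0.062 0 0 0 0 0 0" --pt "-0.062 0 0 0 0 0 0" --pt "-0.062 -0.13 0 0 0 0 0" --pt "-0.062 -0.13 0 0 0 0 0" --pt "-0.062 -0.13 0 0 0 0 0" --pt "-0.062 -0.13 0 0 0 0 0"

```text
clock: 7.55
position: [0.5725, -0.3161, 0.3664]
tool_rot: [[-0.492, 0.009, 0.871], [-0.871, -0.009, -0.491], [0.003, -1.0, 0.012]]
contact_force: [-0.1, -1.2, -0.3]
gripper_width: 0.999
```

Run:
```python
from plan import *
w=shot('wrist','w5.png');
for q in ['roller','pliers_red_mid','pliers_blue_mid','mould_2_mid','file_wood_mid']: print(q,[(np.round(a['at']),round(a['p'],2)) for a in nets.find_in(w,q)])
print(proj(w,cabw(-26,0,257)))
hs=cv2.cvtColor(w['frame'],cv2.COLOR_RGB2HSV)
for nm,lo,hi,zz in [('blue',(100,120,40),(125,255,255),.01),('red',(170,120,40),(180,255,255),.12)]:
    m=cv2.inRange(hs,lo,hi)
    n,l,st,ce=cv2.connectedComponentsWithStats(m)
    for i in range(1,n):
        if st[i,4]>60: print(nm,st[i],np.round(ce[i]),np.round(at_z(w,ce[i],zz),3))
plan((cabw(-161,0,250),None))
```

```text
roller [(array([314., 242.]), 0.96)]
pliers_red_mid [(array([308., 336.]), 0.65)]
pliers_blue_mid [(array([116., 184.]), 0.64)]
mould_2_mid [(array([559., 328.]), 0.96), (array([196., 328.]), 0.63)]
file_wood_mid []
[313.86222423 241.24308997]
blue [ 201    8  226   62 9836] [302.  34.] [ 0.717 -0.379  0.01 ]
blue [ 282   82  115   24 2658] [339.  93.] [ 0.645 -0.385  0.01 ]
blue [  208   118   211   184 25084] [314. 204.] [ 0.549 -0.299  0.01 ]
blue [ 61 172  77  42 508] [ 97. 190.] [ 0.69  -0.086  0.01 ]
blue [ 75 184  72  48 459] [111. 209.] [ 0.663 -0.087  0.01 ]
red [552  23  27  29 103] [563.  39.] [ 0.588 -0.56   0.12 ]
red [542  77   5  20  67] [544.  87.] [ 0.561 -0.533  0.12 ]
red [552 123  26  21  79] [562. 131.] [ 0.518 -0.534  0.12 ]
red [296 308  28  13  85] [308. 313.] [ 0.475 -0.251  0.12 ]
now [ 0.5706 -0.3146  0.3574] head -119.5 j [-39.  24.  58.  -0.  98.  81.] F [ 0.  -0.3  0.4] w 0.996 t 7.85
shift [-0.0022  0.1078 -0.1344] turn_y -0.0 -> [ 0.454 -0.246  0.25 ]
```

View pics/w5.png

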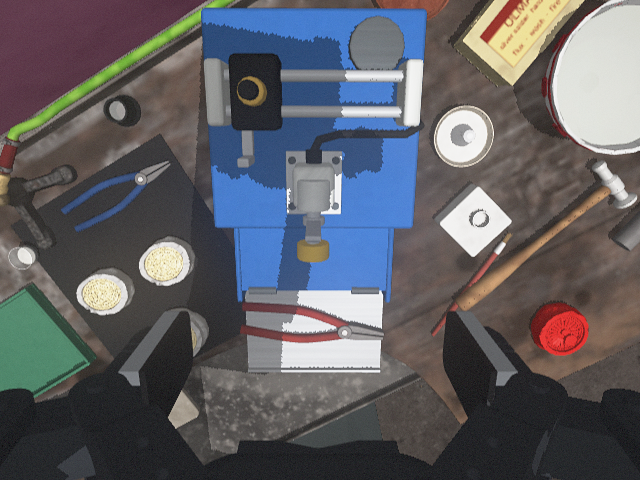

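Roller upright again at (313,248). The red pliers have handle ends at (243,306) and (244,330), rivet (345,332) and tip (383,332). Next I'll compute their grasp.

Run:
```python
from plan import *
w=shot('wrist')
def inv(P):
    d=P[:2]-c[:2];a=c[2];return np.round(1000*np.array([np.cos(a)*d[0]+np.sin(a)*d[1],-np.sin(a)*d[0]+np.cos(a)*d[1]]),1)
z=.118
H=(at_z(w,(243,306),z)+at_z(w,(244,330),z))/2; rv=at_z(w,(345,332),z); tip=at_z(w,(383,333),.116)
for n,k in zip(('H','rv','tip'),(H,rv,tip)): print(n,np.round(k,3),inv(k))
print('len',np.linalg.norm(H-tip), 'riv-tip',np.linalg.norm(rv-tip))
d=(H-tip)[:2];d/=np.linalg.norm(d); ang=np.degrees(np.arctan2(d[1],d[0])); mid=(H+tip)/2
g=mid[:2]-.015*d; g2=rv[:2]+.018*d
print('g',g,g2,inv(np.r_[g,0]),'ang',ang)
g=(g+g2)/2
print('lip check', inv(at_z(w,(248,372),.115)),inv(at_z(w,(380,372),.115)),inv(at_z(w,(248,291),.11)))
plan((np.r_[g,.22],ang-90),(np.r_[g,.113],ang-90))
plan((np.r_[g,.22],ang+90.1))
```

```text
H [ 0.5   -0.19   0.118] [-149.2   71.4]
rv [ 0.437 -0.27   0.118] [-164.4  -28.8]
tip [ 0.416 -0.302  0.116] [-166.6  -67. ]
len 0.13946957534577206 riv-tip 0.03829065964922063
g [ 0.44918366 -0.25803332] [ 0.44796236 -0.2553488 ] [-159.8  -12.7] ang 53.320629336309075
lip check [-212.3   70.3] [-212.2  -66.1] [-123.8   67. ]
now [ 0.5707 -0.3146  0.3576] head -119.5 j [-39.  23.  58.  -0.  98.  81.] F [-0.1  0.5 -0.6] w 1.001 t 7.9
shift [ 0.0096  0.138  -0.1344] turn_y -1.445 -> [ 0.449 -0.257  0.22 ]
shift [0.    0.107 0.   ] turn_y -0.0 -> [ 0.449 -0.257  0.113]
now [ 0.5707 -0.3146  0.3576] head -119.5 j [-39.  23.  58.  -0.  98.  81.] F [-0.1  0.5 -0.6] w 1.001 t 7.9
shift [ 0.0096  0.138  -0.1344] turn_y -1.446 -> [ 0.449 -0.257  0.22 ]
```

>>> jog_arm --pt "0.0096 0 -0.1344 0 -1.445 0 130" --pt "0.0096 0 -0.1344 0 -1.445 0 130" --pt "0.0096 0 -0.1344 0 -1.445 0 130" --pt "0.0096 0 -0.1344 0 -1.445 0 130" --pt "0.0096 0.06 -0.1344 0 -1.445 0 130" --pt "0.0096 0.1 -0.1344 0 -1.445 0 130" --pt "0.0096 0.138 -0.1344 0 -1.445 0 130" --pt "0.0096 0.138 -0.1344 0 -1.445 0 130"

```text
clock: 8.7
position: [0.4458, -0.2542, 0.2146]
tool_rot: [[0.638, -0.01, 0.77], [-0.77, 0.009, 0.638], [-0.013, -1.0, -0.002]]
contact_force: [-0.1, 0.5, 0.9]
gripper_width: 0.488
```

>>> jog_arm --pt "0 0 0 0 -0.243 0 130" --pt "0 0 0 0 -0.243 0 130" --pt "0 0 0 0 -0.243 0 130" --pt "0 0 0 0 -0.243 0 130"

```text
clock: 9.1
position: [0.4491, -0.2569, 0.2209]
tool_rot: [[0.799, -0.001, 0.601], [-0.601, 0.001, 0.799], [-0.001, -1.0, 0.0]]
contact_force: [-0.9, -1.1, 0.6]
gripper_width: 0.491
```

Run:
```python
from plan import *
g=np.array([.4486,-.2567]);ang=53.3
plan((np.r_[g,.112],ang-90))
w=shot('wrist','w6.png')
# tool-frame projection of TCP
o=get_obs();T=np.array(o['position']);print(proj(w,T-[0,0,0]),proj(w,np.r_[g,.118]))
d=np.array([np.cos(np.radians(ang)),np.sin(np.radians(ang))])
im=cv2.imread('pics/w6.png')
for k in (-.0575,0,.0875-.001):
    pass
for X in [np.r_[g,.118],np.r_[g+.0875*d,.118],np.r_[g-.0575*d,.118]]:
    u=proj(w,X);cv2.circle(im,(int(u[0]),int(u[1])),4,(0,255,0),1)
cv2.imwrite('pics/w6.png',im)
```

```text
now [ 0.4491 -0.2569  0.2209] head -36.9 j [-42.  12.  93.  -0.  75.  -5.] F [-0.9 -1.1  0.6] w 0.491 t 9.1
shift [-4.000e-04  1.089e-01 -1.000e-04] turn_y -0.004 -> [ 0.449 -0.257  0.112]
[317.48754388 319.89712847] [316.85305475 239.72025262]
```

View pics/w6.png

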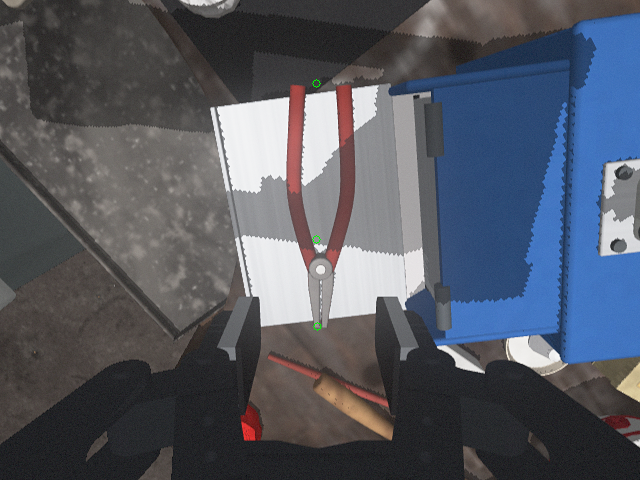

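The pliers are centred between the jaws, with the grasp point at (317,240). Descend and grip.

>>> jog_arm --pt "0.001 0.05 0 0 0 0 130" --pt "0.001 0.09 0 0 0 0 130" --pt "0.001 0.109 0 0 0 0 130" --pt "0.001 0.109 0 0 0 0 130" --pt "0.001 0.109 0 0 0 0 255" --pt "0.001 0.109 0 0 0 0 255" --pt "0.001 0.109 0 0 0 0 255" --pt "0.001 0.109 0 0 0 0 255"

```text
clock: 9.95
position: [0.4502, -0.2578, 0.1126]
tool_rot: [[0.801, 0.0, 0.599], [-0.599, -0.0, 0.801], [0.001, -1.0, -0.0]]
contact_force: [-0.3, 0.3, -0.7]
gripper_width: 0.325
```

>>> jog_arm --pt "0 0 0 0 0 0 255" --pt "0 -0.05 0 0 0 0 255" --pt "0 -0.1 0 0 0 0 255" --pt "0 -0.15 0 0 0 0 255" --pt "0 -0.15 0 0 0 0 255"

```text
clock: 10.45
position: [0.453, -0.2602, 0.2702]
tool_rot: [[0.801, 0.011, 0.599], [-0.598, -0.01, 0.801], [0.015, -1.0, -0.001]]
contact_force: [-0.1, -1.6, -1.1]
gripper_width: 0.329
```

Run:
```python
from plan import *
T=np.array([.563,.158])
plan((np.r_[T,.25],2))
t=shot('top');hs=cv2.cvtColor(t['frame'],cv2.COLOR_RGB2HSV)
m=cv2.inRange(hs,(65,60,40),(90,255,255));m=cv2.morphologyEx(m,cv2.MORPH_OPEN,np.ones((3,3)))
n,l,st,ce=cv2.connectedComponentsWithStats(m);i=1+np.argmax(st[1:,4]);pts=np.argwhere(l==i)[:,::-1].astype(np.float32)
b=cv2.boxPoints(cv2.minAreaRect(pts));print(st[i]);[print(np.round(at_z(t,u,.018),3)) for u in b]
```

```text
now [ 0.453  -0.2602  0.2702] head -36.8 j [-42.  10.  89.  -0.  81.  -5.] F [-0.1 -1.6 -1.1] w 0.329 t 10.45
shift [-0.1625  0.0172  0.4009] turn_y -0.677 -> [0.563 0.158 0.25 ]
[ 154  194   82   51 3768]
[0.624 0.275 0.018]
[0.635 0.058 0.018]
[0.509 0.051 0.018]
[0.499 0.266 0.018]
```

```bash
cat >> plan.py <<'E'
TR=np.array([.567,.1625,np.radians(2.7)])
def tray(x,y,z): return W(TR,np.array([x,y,z])/1000)
E
python3 - <<'E'
from plan import *
plan((tray(-22,-15,200),2.7),(tray(-22,-15,8),2.7))
E
```

```text
now [ 0.4518 -0.2591  0.2664] head -36.8 j [-42.  10.  89.  -0.  80.  -5.] F [ 0.1  1.1 -1.6] w 0.325 t 10.5
shift [-0.1681  0.0646  0.3812] turn_y -0.689 -> [0.546 0.146 0.2  ]
shift [0.    0.192 0.   ] turn_y -0.0 -> [0.546 0.146 0.008]
```

>>> jog_arm --pt "-0.168 0.03 0.381 0 -0.689 0 255" --pt "-0.168 0.03 0.381 0 -0.689 0 255" --pt "-0.168 0.03 0.381 0 -0.689 0 255" --pt "-0.168 0.03 0.381 0 -0.689 0 255" --pt "-0.168 0.03 0.381 0 -0.689 0 255" --pt "-0.168 0.03 0.381 0 -0.689 0 255" --pt "-0.168 0.0646 0.381 0 -0.689 0 255" --pt "-0.168 0.0646 0.381 0 -0.689 0 255"

```text
clock: 11.3
position: [0.5377, 0.1274, 0.2044]
tool_rot: [[0.999, -0.002, -0.047], [0.047, -0.0, 0.999], [-0.002, -1.0, -0.0]]
contact_force: [1.1, -0.4, -0.4]
gripper_width: 0.325
```

Run:
```python
from plan import *
plan((tray(-22,-15,60),2.7),(tray(-22,-15,8),2.7))
shot('wrist','w7.png')
```

```text
now [0.5377 0.1274 0.2044] head 2.7 j [ 2. 16. 90. -0. 74. -1.] F [ 1.1 -0.4 -0.4] w 0.325 t 11.3
shift [0.0091 0.1443 0.0187] turn_y 0.0 -> [0.546 0.146 0.06 ]
shift [0.    0.052 0.   ] turn_y -0.0 -> [0.546 0.146 0.008]
```

View pics/w7.png

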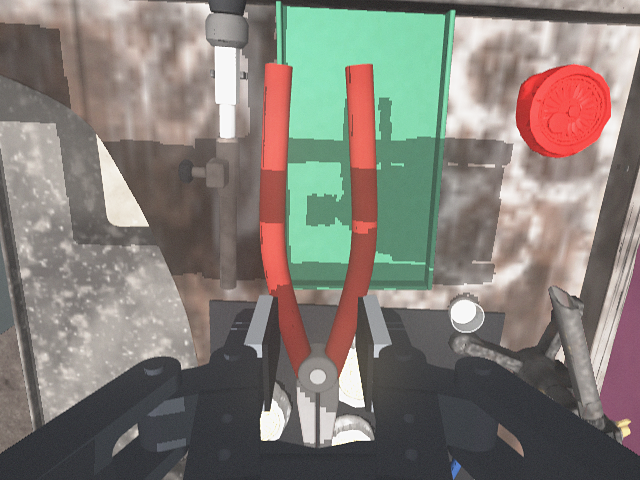

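Run:
```python
from plan import *
w=shot('wrist')
for u in [(453,12),(432,288),(281,5),(280,80)]: print(u,np.round(at_z(w,u,.018),4))
hs=cv2.cvtColor(w['frame'],cv2.COLOR_RGB2HSV)
m=cv2.inRange(hs,(65,50,30),(90,255,255));m=cv2.morphologyEx(m,cv2.MORPH_OPEN,np.ones((3,3)))
ys,xs=np.nonzero(m)
for yy in (40,100,200,270): q=np.nonzero(m[yy])[0];print(yy,q.min(),q.max(),np.round(at_z(w,(q.max(),yy),.018),4))
```

```text
(453, 12) [0.6216 0.278  0.018 ]
(432, 288) [0.6324 0.075  0.018 ]
(281, 5) [0.5039 0.2767 0.018 ]
(280, 80) [0.5044 0.2285 0.018 ]
40 279 456 [0.6261 0.2607 0.018 ]
100 291 451 [0.628 0.221 0.018]
200 286 442 [0.6311 0.1479 0.018 ]
270 290 436 [0.6337 0.0908 0.018 ]
```

>>> jog_arm --pt "0.009 0 0.024 0 0 0 255" --pt "0.009 0.05 0.024 0 0 0 255" --pt "0.009 0.1 0.024 0 0 0 255" --pt "0.009 0.15 0.024 0 0 0 255" --pt "0.009 0.18 0.024 0 0 0 255" --pt "0.009 0.196 0.024 0 0 0 255" --pt "0.009 0.196 0.024 0 0 0 255" --pt "0.009 0.196 0.024 0 0 0 255"

```text
clock: 12.2
position: [0.5451, 0.1492, 0.009]
tool_rot: [[0.999, -0.003, -0.047], [0.047, -0.0, 0.999], [-0.003, -1.0, -0.0]]
contact_force: [-0.6, 0.1, -1.8]
gripper_width: 0.325
```

>>> jog_arm --pt "0 0 0 0 0 0 155" --pt "0 0 0 0 0 0 150" --pt "0 0 0 0 0 0 150" --pt "0 -0.04 0 0 0 0 150" --pt "0 -0.09 0 0 0 0 0" --pt "0 -0.14 0 0 0 0 0" --pt "0 -0.19 0 0 0 0 0" --pt "0 -0.19 0 0 0 0 0"

```text
clock: 13.0
position: [0.5506, 0.1503, 0.2091]
tool_rot: [[0.999, 0.016, -0.048], [0.048, 0.001, 0.999], [0.016, -1.0, 0.0]]
contact_force: [0.2, 1.7, -0.8]
gripper_width: 1.002
```

```bash
sed -i 's/TR=.*/TR=np.array([.567,.167,np.radians(2.9)])/' plan.py
python3 - <<'E'
from plan import *
t=shot('top','t2.png')
for q in ['pliers_blue_mid','pliers_red_mid','mould_2_mid','file_wood_mid']: print(q,[(np.round(a['at']),round(a['p'],2)) for a in nets.find_in(t,q)])
plan(([.60,-.10,.25],None))
E
```

```text
pliers_blue_mid [(array([299., 181.]), 0.56)]
pliers_red_mid [(array([200., 230.]), 0.63)]
mould_2_mid [(array([282., 250.]), 0.92), (array([179., 163.]), 0.83), (array([445., 337.]), 0.71), (array([405., 343.]), 0.7)]
file_wood_mid []
now [0.545  0.1497 0.1987] head 2.7 j [ 4. 18. 89.  0. 74.  1.] F [-0.9 -0.3  0.1] w 0.997 t 13.25
shift [ 0.0429 -0.0514 -0.252 ] turn_y -0.0 -> [ 0.6  -0.1   0.25]
```

Run:
```python
from plan import *
plan(([.66,-.122,.22],0))
```

```text
now [0.545  0.1497 0.1987] head 2.7 j [ 4. 18. 89.  0. 74.  1.] F [-0.9 -0.3  0.1] w 0.997 t 13.25
shift [ 0.1019 -0.0216 -0.2768] turn_y 0.047 -> [ 0.66  -0.122  0.22 ]
```

>>> jog_arm --pt "0.102 -0.0216 -0.277 0 0.047 0 0" --pt "0.102 -0.0216 -0.277 0 0.047 0 0" --pt "0.102 -0.0216 -0.277 0 0.047 0 0" --pt "0.102 -0.0216 -0.277 0 0.047 0 0" --pt "0.102 -0.0216 -0.277 0 0.047 0 0" --pt "0.102 -0.0216 -0.277 0 0.047 0 0" --pt "0.102 -0.0216 -0.277 0 0.047 0 130" --pt "0.102 -0.0216 -0.277 0 0.047 0 130"

```text
clock: 14.05
position: [0.6604, -0.1231, 0.2191]
tool_rot: [[1.0, -0.004, 0.002], [-0.002, 0.002, 1.0], [-0.004, -1.0, 0.002]]
contact_force: [0.0, 0.6, -0.6]
gripper_width: 0.69
```

Run:
```python
from plan import *
w=shot('wrist','w8.png'); z=.013
print(nets.find_in(w,'pliers_blue_mid'))
hs=cv2.cvtColor(w['frame'],cv2.COLOR_RGB2HSV);m=cv2.inRange(hs,(100,110,30),(125,255,255));m[400:]=0
n,l,st,ce=cv2.connectedComponentsWithStats(m)
P=[]
for i in range(1,n):
    if st[i,4]>200:print(st[i],np.round(ce[i]),np.round(at_z(w,ce[i],z),3))
plan(([.66,-.122,.22],0))
```

```text
[{'at': [323.6, 169.1], 'p': 0.96}]
[ 314   91   18  134 1240] [321. 153.] [ 0.663 -0.081  0.013]
[ 341   91   21  132 1249] [354. 153.] [ 0.689 -0.082  0.013]
[ 117  298   88   81 1880] [162. 336.] [ 0.518 -0.245  0.013]
[ 220  321  180   79 6544] [289. 370.] [ 0.633 -0.28   0.013]
now [ 0.6603 -0.121   0.2202] head 0.0 j [-20.  28.  70.   0.  82. -20.] F [ 0.1 -0.5  0.2] w 0.518 t 14.15
shift [-0.0003  0.0002 -0.001 ] turn_y 0.001 -> [ 0.66  -0.122  0.22 ]
```

View pics/w8.png

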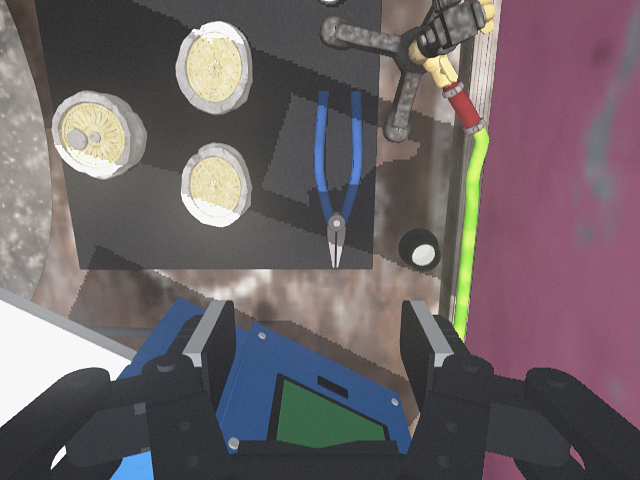

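Blue pliers: handle ends at (323,92) and (355,92), rivet (337,223), tip (336,268). The three white moulds are at (215,67), (215,185) and (98,135). Still no file.

Run:
```python
from plan import *
w=shot('wrist'); z=.0125
H=(at_z(w,(323,92),z)+at_z(w,(355,92),z))/2; rv=at_z(w,(337,223),z); tip=at_z(w,(336,268),.01)
print(H,rv,tip,np.linalg.norm(H-tip))
d=(H-tip)[:2];d/=np.linalg.norm(d);ang=np.degrees(np.arctan2(d[1],d[0]))
g=rv[:2]+.018*d;print(g,(H+tip)[:2]/2-.015*d,ang)
for u in [(215,67),(215,185),(98,135)]: print('mould',np.round(at_z(w,u,.029),3))
plan((np.r_[g,.006],ang-90))
```

```text
[ 0.67649894 -0.03285633  0.0125    ] [ 0.67630306 -0.13725485  0.0125    ] [ 0.67606112 -0.17845621  0.01      ] 0.1456220000543188
[ 0.67635719 -0.11925493] [ 0.67623492 -0.1206562 ] 89.82770856339785
mould [ 0.586 -0.016  0.029]
mould [ 0.58  -0.103  0.029]
mould [ 0.493 -0.064  0.029]
now [ 0.6604 -0.1205  0.2208] head 0.1 j [-20.  28.  70.   0.  82. -20.] F [ 0.2  0.8 -0.1] w 0.487 t 14.2
shift [0.0164 0.2147 0.001 ] turn_y 0.005 -> [ 0.676 -0.119  0.006]
```

>>> jog_arm --pt "0.016 0.05 0 0 0 0 130" --pt "0.016 0.1 0 0 0 0 130" --pt "0.016 0.15 0 0 0 0 130" --pt "0.016 0.19 0 0 0 0 130" --pt "0.016 0.214 0 0 0 0 130" --pt "0.016 0.214 0 0 0 0 255" --pt "0.016 0.214 0 0 0 0 255" --pt "0.016 0.214 0 0 0 0 255"

```text
clock: 15.0
position: [0.6772, -0.121, 0.0086]
tool_rot: [[1.0, 0.0, -0.002], [0.002, -0.0, 1.0], [0.0, -1.0, -0.0]]
contact_force: [0.1, -0.1, -1.0]
gripper_width: 0.335
```

>>> jog_arm --pt "0 0 0 0 0 0 255" --pt "0 0 0 0 0 0 255" --pt "0 -0.05 0 0 0 0 255" --pt "0 -0.1 0 0 0 0 255" --pt "0 -0.15 0 0 0 0 255" --pt "0 -0.15 0 0 0 0 255"

```text
clock: 15.6
position: [0.6818, -0.1237, 0.1681]
tool_rot: [[1.0, 0.016, -0.0], [0.0, -0.006, 1.0], [0.016, -1.0, -0.006]]
contact_force: [1.0, -0.5, 0.5]
gripper_width: 0.34
```

Run:
```python
from plan import *
plan((tray(24,-15,150),2.9),(tray(24,-15,9),2.9))
```

```text
now [ 0.6818 -0.1237  0.1681] head 0.0 j [-19.  31.  72.   0.  76. -19.] F [ 1.  -0.5  0.5] w 0.34 t 15.6
shift [-0.0903  0.0152  0.277 ] turn_y -0.05 -> [0.592 0.153 0.15 ]
shift [0.    0.141 0.   ] turn_y -0.0 -> [0.592 0.153 0.009]
```

>>> jog_arm --pt "-0.05 -0.03 0 0 0 0 255" --pt "-0.09 -0.03 0.03 0 -0.05 0 255" --pt "-0.0903 -0.03 0.277 0 -0.05 0 255" --pt "-0.0903 -0.03 0.277 0 -0.05 0 255" --pt "-0.0903 -0.03 0.277 0 -0.05 0 255" --pt "-0.0903 0.015 0.277 0 -0.05 0 255" --pt "-0.0903 0.015 0.277 0 -0.05 0 255" --pt "-0.0903 0.015 0.277 0 -0.05 0 255"

```text
clock: 16.4
position: [0.584, 0.1596, 0.1403]
tool_rot: [[0.999, -0.005, -0.054], [0.054, 0.002, 0.999], [-0.004, -1.0, 0.002]]
contact_force: [-0.4, -0.3, -1.8]
gripper_width: 0.34
```

Run:
```python
from plan import *
plan((tray(24,-15,9),2.9))
shot('wrist','w9.png')
```

```text
now [0.584  0.1596 0.1403] head 3.1 j [ 5. 25. 87.  0. 69.  2.] F [-0.4 -0.3 -1.8] w 0.34 t 16.4
shift [ 0.0079  0.1313 -0.007 ] turn_y 0.004 -> [0.592 0.153 0.009]
```

View pics/w9.png

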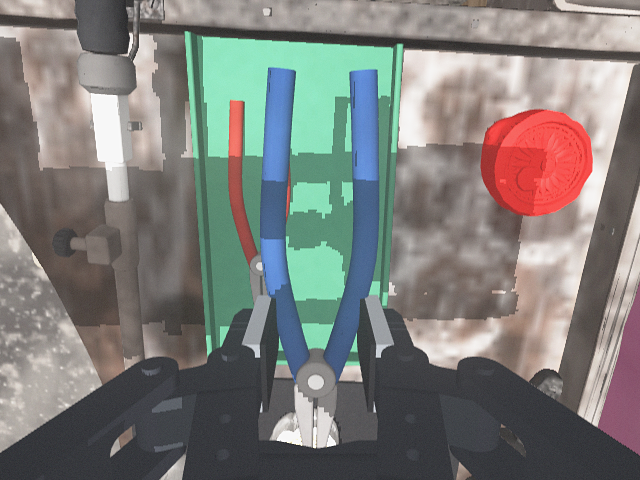

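Red is in the tray's left half and blue is held in line over the right half. I'll release it with the fingertips just above the wall height, a drop of about 12 mm.

>>> jog_arm --pt "0.01 0 -0.007 0 0 0 255" --pt "0.01 0.05 -0.007 0 0 0 255" --pt "0.01 0.1 -0.007 0 0 0 255" --pt "0.01 0.119 -0.007 0 0 0 255" --pt "0.01 0.119 -0.007 0 0 0 255" --pt "0.01 0.119 -0.007 0 0 0 255" --pt "0.01 0.119 -0.007 0 0 0 140" --pt "0.01 0.119 -0.007 0 0 0 140"

```text
clock: 17.25
position: [0.5993, 0.148, 0.0264]
tool_rot: [[0.999, 0.005, -0.05], [0.05, 0.0, 0.999], [0.005, -1.0, -0.0]]
contact_force: [-0.7, 0.3, -0.2]
gripper_width: 0.452
```

>>> jog_arm --pt "0 0 0 0 0 0 140" --pt "0 -0.05 0 0 0 0 140" --pt "0 -0.1 0 0 0 0 0" --pt "0 -0.15 0 0 0 0 0" --pt "0 -0.2 0 0 0 0 0" --pt "0 -0.25 0 0 0 0 0"

```text
clock: 17.85
position: [0.5967, 0.1486, 0.2771]
tool_rot: [[0.999, 0.002, -0.051], [0.051, 0.0, 0.999], [0.002, -1.0, 0.0]]
contact_force: [1.1, 0.2, 1.1]
gripper_width: 1.0
```

Run:
```python
from plan import *
w=shot('wrist','w10.png')
for q in ['pliers_blue_mid','file_wood_mid']: print(q,[(np.round(a['at']),round(a['p'],2)) for a in nets.find_in(w,q)])
t=shot('top');s=shot('scene')
for n,p in (('t',t),('s',s)): print(n,[(np.round(a['at']),round(a['p'],2)) for a in nets.find_in(p,'mould_2_mid')],nets.find_in(p,'file_wood_mid'))
print([np.round(at_z(t,a['at'],.027),3) for a in nets.find_in(t,'mould_2_mid')])
plan(([.59,-.06,.26],0))
```

```text
pliers_blue_mid [(array([310., 168.]), 0.65)]
file_wood_mid []
t [(array([445., 337.]), 0.91), (array([283., 249.]), 0.83), (array([406., 344.]), 0.61), (array([181., 162.]), 0.55)] []
s [(array([304., 310.]), 0.88), (array([173., 356.]), 0.65)] [{'at': [311.2, 224.4], 'p': 0.49}]
[array([ 0.251, -0.495,  0.027]), array([ 0.483, -0.075,  0.027]), array([ 0.235, -0.392,  0.027]), array([0.717, 0.195, 0.027])]
now [0.5965 0.1484 0.2721] head 2.9 j [ 4. 20. 74. -0. 85.  1.] F [ 0.8 -0.  -0.2] w 1.003 t 18.35
shift [-0.0169  0.0122 -0.2078] turn_y 0.05 -> [ 0.59 -0.06  0.26]
```

View pics/w10.png

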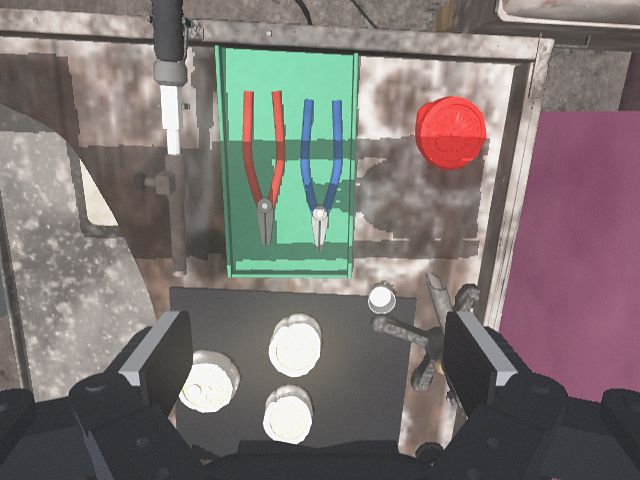

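Both pliers lie inside the tray, red at x≈265 px and blue at x≈320 px. The net finds no file in any good view, so I take it as absent. Now mould B, at about (.58,-.10).

>>> jog_arm --pt "-0.0267 0.05 -0.247 0 0.05 0 0" --pt "-0.0267 0.05 -0.247 0 0.05 0 0" --pt "-0.0267 0.05 -0.247 0 0.05 0 0" --pt "-0.0267 0.05 -0.247 0 0.05 0 0" --pt "-0.0267 0.05 -0.247 0 0.05 0 0" --pt "-0.0267 0.05 -0.247 0 0.05 0 0" --pt "-0.0267 0.05 -0.247 0 0.05 0 0"

```text
clock: 19.05
position: [0.5822, -0.1009, 0.2225]
tool_rot: [[1.0, -0.002, 0.003], [-0.003, 0.001, 1.0], [-0.002, -1.0, 0.001]]
contact_force: [-0.0, -0.4, -0.1]
gripper_width: 1.003
```

```bash
cat > mould.py <<'E'
from plan import *
def moulds(z=.025,draw=None):
    w=shot('wrist');g=cv2.cvtColor(w['frame'],cv2.COLOR_RGB2HSV); out=[]
    m=cv2.inRange(g,(0,0,95),(40,140,255)); m=cv2.morphologyEx(m,cv2.MORPH_CLOSE,np.ones((7,7)));m=cv2.morphologyEx(m,cv2.MORPH_OPEN,np.ones((9,9)))
    for a in nets.find_in(w,'mould_2_mid')+nets.find_in(w,'mould_1_mid'):
        out.append((np.round(a['at']),round(a['p'],2),np.round(at_z(w,a['at'],z),4)))
    cs,_=cv2.findContours(m,0,2)
    for k in cs:
        if 2000<cv2.contourArea(k)<25000:
            (u,v),(p,q),an=cv2.fitEllipse(k); print('ell',round(u),round(v),round(p),round(q),round(an),np.round(at_z(w,(u,v),.016),4), 'bbox',cv2.boundingRect(k))
            if draw is not None: cv2.ellipse(w['frame'],((u,v),(p,q),an),(255,0,0),1)
    for o in out: print(o)
    if draw: cv2.imwrite('pics/'+draw,cv2.cvtColor(w['frame'],cv2.COLOR_RGB2BGR))
    return w
E
python3 - <<'E'
from mould import *
moulds(draw='w11.png'); plan(([.58,-.10,.2],0))
E
```

```text
ell 208 412 66 91 4 [ 0.4753 -0.3047  0.016 ] bbox (171, 365, 73, 96)
ell 1054 -126 303 1189 0 [1.08   0.1248 0.016 ] bbox (188, 0, 364, 134)
(array([198., 163.]), 0.64, array([ 0.4885, -0.0656,  0.025 ]))
(array([290., 190.]), 0.7, array([ 0.5598, -0.087 ,  0.025 ]))
now [ 0.5831 -0.0982  0.2239] head 0.1 j [-20.  19.  83.   0.  78. -20.] F [ 1.1 -0.2 -0.3] w 1.002 t 19.2
shift [-0.0031  0.0239 -0.0018] turn_y 0.002 -> [ 0.58 -0.1   0.2 ]
```

View pics/w11.png

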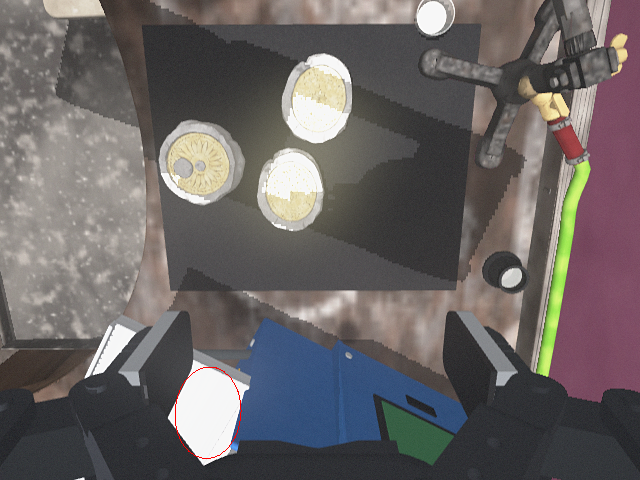

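A pixel-scale look shows mould B has been knocked: it is now at (291,190), near C at (200,163), with A at (317,98). I'll take A first; the row between A and B gives room for the fingers.

Run:
```python
from plan import *
w=shot('wrist')
for u in [(317,98),(291,190),(201,163)]: print(np.round(at_z(w,u,.016),4))
A=at_z(w,(317,98),.016)
plan(([A[0],A[1],.1],0),([A[0],A[1],.006],0))
```

```text
[ 0.5828 -0.0147  0.016 ]
[ 0.5614 -0.0868  0.016 ]
[ 0.489  -0.0648  0.016 ]
now [ 0.5832 -0.098   0.2241] head 0.1 j [-20.  19.  83.   0.  78. -20.] F [ 0.3  0.5 -0.7] w 0.997 t 19.25
shift [-0.0002  0.1241  0.0832] turn_y 0.002 -> [ 0.583 -0.015  0.1  ]
shift [0.    0.094 0.   ] turn_y -0.0 -> [ 0.583 -0.015  0.006]
```

>>> jog_arm --pt "0 0 0.083 0 0 0 0" --pt "0 0.05 0.083 0 0 0 0" --pt "0 0.1 0.083 0 0 0 0" --pt "0 0.15 0.083 0 0 0 20" --pt "0 0.19 0.083 0 0 0 20" --pt "0 0.215 0.083 0 0 0 20" --pt "0 0.223 0.083 0 0 0 20" --pt "0 0.223 0.083 0 0 0 20"

```text
clock: 20.05
position: [0.5826, -0.0154, 0.0004]
tool_rot: [[1.0, -0.001, -0.002], [0.002, 0.0, 1.0], [-0.001, -1.0, 0.0]]
contact_force: [-0.0, 0.3, 0.0]
gripper_width: 0.923
```

>>> jog_arm --pt "0 0 0 0 0 0 255" --pt "0 0 0 0 0 0 255" --pt "0 0 0 0 0 0 255" --pt "0 0 0 0 0 0 255" --pt "0 -0.05 0 0 0 0 255" --pt "0 -0.1 0 0 0 0 255" --pt "0 -0.15 0 0 0 0 255" --pt "0 -0.2 0 0 0 0 255"

```text
clock: 20.85
position: [0.5829, -0.0167, 0.2048]
tool_rot: [[1.0, 0.003, -0.0], [0.0, -0.001, 1.0], [0.003, -1.0, -0.001]]
contact_force: [1.3, -0.9, -1.3]
gripper_width: 0.611
```

Run:
```python
from plan import *
hy=np.degrees(c[2])+90
plan((cabw(-150,0,220),hy),(cabw(-150,0,110),hy))
```

```text
now [ 0.5829 -0.0167  0.2048] head 0.0 j [-13.  19.  86.   0.  75. -13.] F [ 1.3 -0.9 -1.3] w 0.611 t 20.85
shift [-0.119  -0.0154 -0.2351] turn_y -1.055 -> [ 0.464 -0.252  0.22 ]
shift [0.   0.11 0.  ] turn_y 0.0 -> [ 0.464 -0.252  0.11 ]
```

>>> jog_arm --pt "-0.119 -0.016 -0.235 0 -1.055 0 255" --pt "-0.119 -0.016 -0.235 0 -1.055 0 255" --pt "-0.119 -0.016 -0.235 0 -1.055 0 255" --pt "-0.119 -0.016 -0.235 0 -1.055 0 255" --pt "-0.119 -0.016 -0.235 0 -1.055 0 255" --pt "-0.119 -0.016 -0.235 0 -1.055 0 255" --pt "-0.119 -0.016 -0.235 0 -1.055 0 255" --pt "-0.119 -0.016 -0.235 0 -1.055 0 255"

```text
clock: 21.65
position: [0.4634, -0.2534, 0.2187]
tool_rot: [[0.491, 0.002, -0.871], [0.871, -0.002, 0.491], [-0.001, -1.0, -0.003]]
contact_force: [-0.7, 0.3, -0.8]
gripper_width: 0.61
```

Run:
```python
from plan import *
hy=np.degrees(c[2])+90
plan((cabw(-150,0,109),hy))
```

```text
now [ 0.4634 -0.2534  0.2187] head 60.6 j [ -41.   13.   92.    0.   75. -101.] F [-0.7  0.3 -0.8] w 0.61 t 21.65
shift [0.0017 0.1097 0.0006] turn_y 0.002 -> [ 0.464 -0.252  0.109]
```

>>> jog_arm --pt "0.002 0.05 0 0 0 0 255" --pt "0.002 0.09 0 0 0 0 255" --pt "0.002 0.105 0 0 0 0 255" --pt "0.002 0.109 0 0 0 0 255" --pt "0.002 0.109 0 0 0 0 255"

```text
clock: 22.15
position: [0.4649, -0.25, 0.1097]
tool_rot: [[0.493, 0.001, -0.87], [0.87, -0.001, 0.493], [-0.0, -1.0, -0.002]]
contact_force: [0.1, -0.1, -0.4]
gripper_width: 0.611
```

>>> jog_arm --pt "0 0 0 0 0 0 30" --pt "0 0 0 0 0 0 30" --pt "0 0 0 0 0 0 30" --pt "0 -0.05 0 0 0 0 30" --pt "0 -0.1 0 0 0 0 255" --pt "0 -0.1 0 0 0 0 255" --pt "0 -0.1 0.06 0 0 0 255" --pt "0 -0.1 0.06 0 0 0 255"

```text
clock: 22.95
position: [0.4089, -0.2172, 0.2063]
tool_rot: [[0.493, -0.005, -0.87], [0.87, 0.004, 0.493], [0.001, -1.0, 0.006]]
contact_force: [-1.1, 0.7, -0.2]
gripper_width: 0.205
```

Run:
```python
from plan import *
hy=np.degrees(c[2])+90
plan((cabw(-205,0,118),hy),(cabw(-126,0,118),hy))
w=shot('wrist','w12.png'); print(nets.find_in(w,'mould_1_mid'),[np.round(proj(w,cabw(x,0,121))) for x in (-210,-150,-112)])
t=shot('top');print([np.round(at_z(t,a['at'],.125),3) for a in nets.find_in(t,'mould_1_mid')],cabw(-150,0,125))
```

```text
now [ 0.4089 -0.2172  0.2063] head 60.5 j [ -42.    7.  101.   -0.   72. -102.] F [-1.1  0.7 -0.2] w 0.205 t 22.95
shift [-0.0031  0.0883 -0.0105] turn_y 0.0 -> [ 0.416 -0.225  0.118]
shift [ 0.     0.    -0.079] turn_y -0.0 -> [ 0.485 -0.264  0.118]
[{'at': [534.6, 286.1], 'p': 0.8}] [array([311., 257.]), array([312., 352.]), array([312., 406.])]
[array([ 0.542, -0.098,  0.125]), array([ 0.606, -0.329,  0.125])] [ 0.4639292  -0.25178694  0.125     ]
```

>>> jog_arm --pt "-0.003 0 -0.0085 0 0 0 255" --pt "-0.003 0.05 -0.0085 0 0 0 255" --pt "-0.003 0.088 -0.0085 0 0 0 255" --pt "-0.003 0.088 -0.0085 0 0 0 255" --pt "-0.003 0.088 -0.03 0 0 0 255" --pt "-0.003 0.088 -0.05 0 0 0 255" --pt "-0.003 0.088 -0.07 0 0 0 255" --pt "-0.003 0.088 -0.0895 0 0 0 255"

```text
clock: 23.95
position: [0.4904, -0.268, 0.1203]
tool_rot: [[0.493, -0.0, -0.87], [0.87, 0.0, 0.493], [-0.0, -1.0, 0.0]]
contact_force: [0.6, -0.2, -0.1]
gripper_width: 0.001
```

>>> jog_arm --pt "0 0 0 0 0 0 255" --pt "0 0 0 0 0 0 255"

```text
clock: 24.15
position: [0.4894, -0.2674, 0.1198]
tool_rot: [[0.493, -0.0, -0.87], [0.87, 0.0, 0.493], [0.0, -1.0, 0.0]]
contact_force: [0.0, -0.4, 0.3]
gripper_width: 0.004
```

Run:
```python
from plan import *
hy=np.degrees(c[2])+90
plan((cabw(-126,0,118),hy))
w=shot('wrist');w2=shot('scene','s3.png');t=shot('top','t3.png')
a=cv2.resize(cv2.imread('pics/s3.png')[180:280,250:370],(420,350),interpolation=3);b=cv2.resize(cv2.imread('pics/t3.png')[180:300,300:430],(379,350),interpolation=3);cv2.imwrite('pics/v13.png',np.hstack([a,b]))
```

```text
now [ 0.4894 -0.2674  0.1198] head 60.5 j [ -40.   21.   96.   -0.   63. -101.] F [ 0.  -0.4  0.3] w 0.004 t 24.15
shift [0.001  0.0018 0.0059] turn_y -0.0 -> [ 0.485 -0.264  0.118]
```

View pics/v13.png

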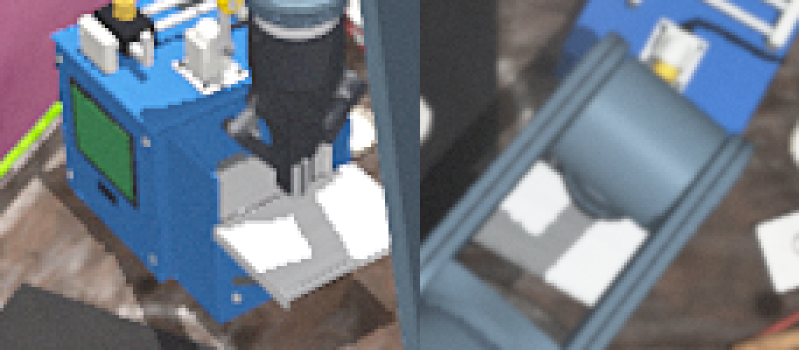

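Mould A has gone in; the ledge is empty and the flap hangs shut. Next is B with heading about 45°.

Run:
```python
from plan import *
P=np.array(get_obs()['position'])
plan((cabw(-150,0,230),None),([.5614,-.0868,.22],45))
```

```text
now [ 0.4885 -0.2667  0.1199] head 60.5 j [ -40.   21.   96.   -0.   63. -101.] F [-0.2  0.9 -0.2] w -0.002 t 24.3
shift [ 0.0008 -0.1101  0.0288] turn_y -0.0 -> [ 0.464 -0.252  0.23 ]
shift [ 0.1916  0.01   -0.0035] turn_y 0.27 -> [ 0.561 -0.087  0.22 ]
```

>>> jog_arm --pt "0 0 0.029 0 0 0 255" --pt "0 -0.05 0.029 0 0 0 255" --pt "0 -0.11 0.029 0 0 0 255" --pt "0 -0.11 0.029 0 0 0 0" --pt "0.1 -0.11 0.027 0 0.27 0 0" --pt "0.192 -0.1 0.025 0 0.27 0 0" --pt "0.192 -0.1 0.025 0 0.27 0 0" --pt "0.192 -0.1 0.025 0 0.27 0 0"

```text
clock: 25.1
position: [0.5622, -0.0862, 0.2199]
tool_rot: [[0.708, 0.0, -0.706], [0.706, -0.0, 0.708], [0.0, -1.0, -0.0]]
contact_force: [1.4, -0.6, -0.1]
gripper_width: 0.847
```

>>> jog_arm --pt "0 0 0 0 0 0 0" --pt "0 0 0 0 0 0 0" --pt "0 0 0 0 0 0 0"

```text
clock: 25.4
position: [0.5614, -0.0883, 0.2198]
tool_rot: [[0.707, -0.001, -0.707], [0.707, -0.0, 0.707], [-0.001, -1.0, 0.0]]
contact_force: [-0.5, 0.2, -0.2]
gripper_width: 1.001
```

Run:
```python
from mould import *
w=moulds(draw='w14.png'); plan(([.5614,-.0868,.22],45))
t=shot('top');print([np.round(at_z(t,a['at'],.02),3) for a in nets.find_in(t,'mould_1_mid')+nets.find_in(t,'mould_2_mid')])
print(proj(w,[.5614,-.0868,.016]),proj(w,[.489,-.065,.016]))
```

```text
ell 527 323 58 64 95 [ 0.7701 -0.0326  0.016 ] bbox (489, 288, 75, 68)
ell 315 346 144 221 144 [ 0.6525 -0.1827  0.016 ] bbox (210, 256, 206, 191)
ell 314 202 67 82 42 [ 0.5587 -0.0886  0.016 ] bbox (278, 166, 75, 75)
ell 270 119 83 86 178 [ 0.4875 -0.0664  0.016 ] bbox (228, 76, 83, 85)
ell 554 123 190 249 130 [0.6468 0.0879 0.016 ] bbox (422, 24, 218, 233)
(array([271., 118.]), 0.72, array([ 0.4883, -0.0645,  0.025 ]))
(array([ 91., 315.]), 0.5, array([ 0.4905, -0.2945,  0.025 ]))
(array([314., 203.]), 0.66, array([ 0.5574, -0.0884,  0.025 ]))
(array([515.,  43.]), 0.4, array([0.5774, 0.0978, 0.025 ]))
now [ 0.5615 -0.0891  0.22  ] head 44.9 j [-20.  17.  86.  -0.  76. -65.] F [ 0.2 -1.2  0.2] w 1.004 t 25.55
shift [0.0016 0.     0.0017] turn_y -0.002 -> [ 0.561 -0.087  0.22 ]
[array([ 0.238, -0.396,  0.02 ]), array([0.71 , 0.204, 0.02 ]), array([ 0.245, -0.504,  0.02 ])]
[318.38088095 202.92071585] [272.31072491 118.72419225]
```

View pics/w14.png

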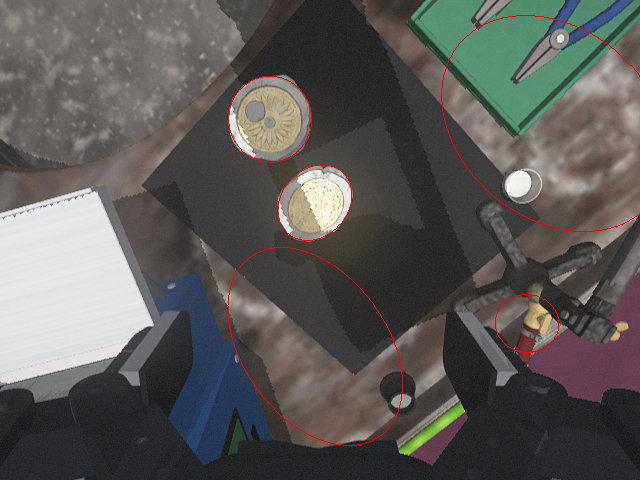

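B is at (314,202) and C at (270,119), both well fitted. Jaws along the image horizontal clear C.

>>> jog_arm --pt "-0.0016 0.05 0.002 0 0 0 0" --pt "-0.0016 0.1 0.002 0 0 0 0" --pt "-0.0016 0.15 0.002 0 0 0 0" --pt "-0.0016 0.19 0.002 0 0 0 0" --pt "-0.0016 0.212 0.002 0 0 0 0" --pt "-0.0016 0.219 0.002 0 0 0 0" --pt "-0.0016 0.219 0.002 0 0 0 0" --pt "-0.0016 0.219 0.002 0 0 0 255"

```text
clock: 26.5
position: [0.5606, -0.0881, 0.0022]
tool_rot: [[0.707, 0.002, -0.707], [0.707, -0.001, 0.707], [0.001, -1.0, -0.002]]
contact_force: [-0.1, -0.2, 0.7]
gripper_width: 0.854
```

>>> jog_arm --pt "0 0 0 0 0 0 255" --pt "0 0 0 0 0 0 255" --pt "0 0 0 0 0 0 255" --pt "0 0 0 0 0 0 255" --pt "0 -0.05 0 0 0 0 255" --pt "0 -0.1 0 0 0 0 255" --pt "0 -0.15 0 0 0 0 255" --pt "0 -0.22 0 0 0 0 255"

```text
clock: 27.3
position: [0.5594, -0.0873, 0.2045]
tool_rot: [[0.707, 0.002, -0.707], [0.707, -0.001, 0.707], [0.001, -1.0, -0.002]]
contact_force: [0.9, -0.6, -0.9]
gripper_width: 0.682
```

Run:
```python
from plan import *
hy=np.degrees(c[2])+90
plan((cabw(-150,0,220),hy),(cabw(-150,0,109),hy))
```

```text
now [ 0.5594 -0.0873  0.2045] head 45.0 j [-20.  17.  88.   0.  74. -65.] F [ 0.9 -0.6 -0.9] w 0.682 t 27.3
shift [-0.1838 -0.0156 -0.0488] turn_y -0.27 -> [ 0.464 -0.252  0.22 ]
shift [0.    0.111 0.   ] turn_y -0.0 -> [ 0.464 -0.252  0.109]
```

>>> jog_arm --pt "-0.184 -0.016 -0.049 0 -0.27 0 255" --pt "-0.184 -0.016 -0.049 0 -0.27 0 255" --pt "-0.184 -0.016 -0.049 0 -0.27 0 255" --pt "-0.184 -0.016 -0.049 0 -0.27 0 255" --pt "-0.184 -0.016 -0.049 0 -0.27 0 255" --pt "-0.184 -0.016 -0.049 0 -0.27 0 255" --pt "-0.184 -0.016 -0.049 0 -0.27 0 255"

```text
clock: 28.0
position: [0.4643, -0.2515, 0.2176]
tool_rot: [[0.493, 0.001, -0.87], [0.87, -0.0, 0.493], [0.0, -1.0, -0.001]]
contact_force: [0.1, 0.0, -1.9]
gripper_width: 0.686
```

>>> jog_arm --pt "0 0.05 0 0 0 0 255" --pt "0 0.09 0 0 0 0 255" --pt "0 0.105 0 0 0 0 255" --pt "0 0.11 0 0 0 0 255" --pt "0 0.11 0 0 0 0 255"

```text
clock: 28.5
position: [0.4637, -0.2495, 0.1087]
tool_rot: [[0.49, -0.002, -0.872], [0.872, 0.001, 0.49], [0.0, -1.0, 0.002]]
contact_force: [-5.1, 3.7, 14.4]
gripper_width: 0.686
```

Run:
```python
from plan import *
hy=np.degrees(c[2])+90
plan((cabw(-150,0,109),hy),(cabw(-205,0,210),hy),(cabw(-120,0,118),hy))
w=shot('wrist'); print(nets.find_in(w,'mould_1_mid'))
```

```text
now [ 0.4637 -0.2495  0.1087] head 60.6 j [ -40.   19.  101.   -0.   60. -101.] F [-5.1  3.7 14.4] w 0.686 t 28.5
shift [-0.0019 -0.0003 -0.0013] turn_y 0.003 -> [ 0.464 -0.252  0.109]
shift [-0.    -0.101  0.055] turn_y -0.0 -> [ 0.416 -0.225  0.21 ]
shift [ 0.     0.092 -0.085] turn_y -0.0 -> [ 0.49  -0.267  0.118]
[{'at': [314.9, 334.9], 'p': 0.63}, {'at': [306.5, 233.6], 'p': 0.58}]
```

>>> jog_arm --pt "0 -0.002 0 0 0 0 5" --pt "0 -0.002 0 0 0 0 5" --pt "0 -0.002 0 0 0 0 5" --pt "0 -0.05 0 0 0 0 5" --pt "0 -0.1 0 0 0 0 255" --pt "0 -0.1 0.03 0 0 0 255" --pt "0 -0.1 0.055 0 0 0 255" --pt "0 -0.1 0.055 0 0 0 255"

```text
clock: 29.4
position: [0.4142, -0.2231, 0.2069]
tool_rot: [[0.493, -0.001, -0.87], [0.87, 0.001, 0.493], [0.0, -1.0, 0.002]]
contact_force: [-0.7, -0.3, -0.7]
gripper_width: 0.304
```

>>> jog_arm --pt "0 0 0 0 0 0 255" --pt "0 0 0 0 0 0 255" --pt "0 0 0 0 0 0 255"

```text
clock: 29.7
position: [0.4167, -0.2254, 0.2066]
tool_rot: [[0.493, -0.0, -0.87], [0.87, 0.0, 0.493], [0.0, -1.0, 0.0]]
contact_force: [0.3, -0.0, -0.4]
gripper_width: 0.0
```

Run:
```python
from plan import *
hy=np.degrees(c[2])+90
plan((cabw(-205,0,118),hy),(cabw(-120,0,118),hy))
w=shot('wrist'); print([(a['at'],a['p'],at_z(w,a['at'],.121)) for a in nets.find_in(w,'mould_1_mid')],cabw(-150,0,121))
```

```text
now [ 0.4167 -0.2254  0.2066] head 60.5 j [ -42.    8.  100.    0.   72. -102.] F [ 0.3 -0.  -0.4] w 0.0 t 29.7
shift [0.0003 0.0886 0.0009] turn_y -0.0 -> [ 0.416 -0.225  0.118]
shift [ 0.     0.    -0.085] turn_y -0.0 -> [ 0.49  -0.267  0.118]
[([342.8, 303.5], 0.55, array([ 0.45388725, -0.22910645,  0.121     ]))] [ 0.4639292  -0.25178694  0.121     ]
```

Run:
```python
from plan import *
s=shot('scene','s4.png');w=shot('wrist','w15.png')
print([(np.round(a['at']),a['p'],np.round(at_z(s,a['at'],.125),3)) for a in nets.find_in(s,'mould_1_mid')])
a=cv2.resize(cv2.imread('pics/s4.png')[180:280,250:370],(420,350),interpolation=3);b=cv2.resize(cv2.imread('pics/w15.png')[200:480,150:480],(378,350));cv2.imwrite('pics/v15.png',np.hstack([a,b]))
```

```text
[(array([340., 239.]), 0.55, array([ 0.462, -0.251,  0.125]))]
```

View pics/v15.png

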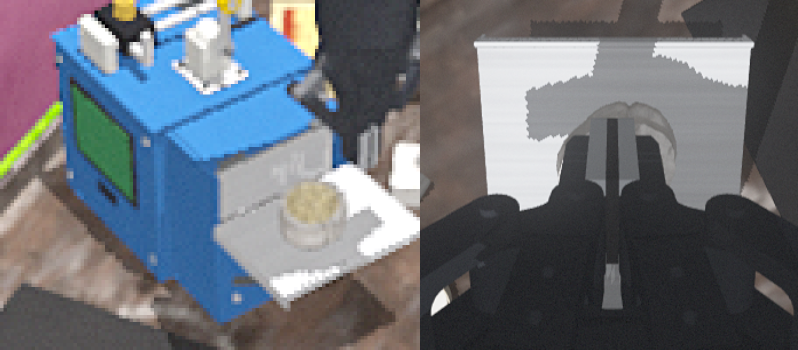

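B sits centred on the ledge at (320,224 in the crop), with the flap shut. Push.

>>> jog_arm --pt "0 0.045 0.001 0 0 0 255" --pt "0 0.0875 0.001 0 0 0 255" --pt "0 0.0875 0.001 0 0 0 255" --pt "0 0.0875 -0.02 0 0 0 255" --pt "0 0.0875 -0.04 0 0 0 255" --pt "0 0.0875 -0.06 0 0 0 255" --pt "0 0.0875 -0.075 0 0 0 255" --pt "0 0.0875 -0.084 0 0 0 255"

```text
clock: 30.75
position: [0.4901, -0.2671, 0.1193]
tool_rot: [[0.493, 0.0, -0.87], [0.87, -0.0, 0.493], [-0.0, -1.0, -0.0]]
contact_force: [0.2, 0.3, -0.3]
gripper_width: 0.002
```

>>> jog_arm --pt "0 0 0 0 0 0 255" --pt "0 0 0 0 0 0 255" --pt "0 0 0.029 0 0 0 255" --pt "0 -0.05 0.029 0 0 0 255" --pt "0 -0.11 0.029 0 0 0 0" --pt "0 -0.11 0.029 0 0 0 0"

```text
clock: 31.35
position: [0.4653, -0.2534, 0.2353]
tool_rot: [[0.493, 0.007, -0.87], [0.87, -0.006, 0.493], [-0.002, -1.0, -0.01]]
contact_force: [0.3, -0.2, 0.4]
gripper_width: 0.331
```

Run:
```python
from plan import *
s=shot('scene','s5.png')
print([(np.round(a['at']),a['p'],np.round(at_z(s,a['at'],.125),3)) for a in nets.find_in(s,'mould_1_mid')])
plan(([.488,-.0655,.22],45))
```

```text
[(array([236., 362.]), 0.48, array([0.502, 0.221, 0.125]))]
now [ 0.4645 -0.2527  0.232 ] head 60.5 j [ -41.   12.   91.   -0.   76. -101.] F [-0.1 -0.5  0.3] w 0.505 t 31.45
shift [0.1745 0.0114 0.072 ] turn_y 0.27 -> [ 0.488 -0.066  0.22 ]
```

>>> jog_arm --pt "0.1745 0.011 0.072 0 0 0 0" --pt "0.1745 0.011 0.072 0 0 0 0" --pt "0.1745 0.011 0.072 0 0 0 0" --pt "0.1745 0.011 0.072 0 0 0 0" --pt "0.1745 0.011 0.072 0 0 0 0" --pt "0.1745 0.011 0.072 0 0 0 0" --pt "0.1745 0.011 0.072 0 0 0 0"

```text
clock: 32.15
position: [0.4868, -0.0656, 0.2174]
tool_rot: [[0.493, -0.002, -0.87], [0.87, 0.0, 0.493], [-0.001, -1.0, 0.002]]
contact_force: [-0.3, -0.2, 0.1]
gripper_width: 1.0
```

Run:
```python
from mould import *
w=moulds(); plan(([.488,-.0655,.001],None))
```

```text
ell 262 393 50 191 150 [ 0.6166 -0.199   0.016 ] bbox (212, 295, 106, 151)
ell 559 282 136 214 146 [0.6488 0.0822 0.016 ] bbox (463, 188, 177, 199)
ell 31 213 57 62 58 [ 0.3765 -0.273   0.016 ] bbox (0, 183, 54, 70)
ell 316 206 76 81 62 [ 0.4871 -0.0665  0.016 ] bbox (276, 168, 80, 77)
ell 532 66 66 209 69 [0.4742 0.1263 0.016 ] bbox (427, 0, 213, 121)
(array([317., 206.]), 0.84, array([ 0.4856, -0.0651,  0.025 ]))
(array([317., 204.]), 0.55, array([ 0.4844, -0.0641,  0.025 ]))
now [ 0.4872 -0.0662  0.218 ] head 60.3 j [-21.   9.  97.  -0.  74. -81.] F [-0.8 -0.4  0.1] w 0.995 t 32.3
shift [ 0.0011  0.217  -0.0005] turn_y -0.0 -> [ 0.488 -0.066  0.001]
```

>>> jog_arm --pt "0 0.05 0 0 0 0 0" --pt "0 0.1 0 0 0 0 0" --pt "0 0.15 0 0 0 0 0" --pt "0 0.19 0 0 0 0 0" --pt "0 0.208 0 0 0 0 0" --pt "0 0.215 0 0 0 0 0" --pt "0 0.215 0 0 0 0 0" --pt "0 0.215 0 0 0 0 255"

```text
clock: 33.1
position: [0.4884, -0.0657, 0.0044]
tool_rot: [[0.494, 0.002, -0.87], [0.87, -0.001, 0.494], [0.0, -1.0, -0.002]]
contact_force: [0.0, 0.0, 0.4]
gripper_width: 0.86
```

>>> jog_arm --pt "0 0 0 0 0 0 255" --pt "0 0 0 0 0 0 255" --pt "0 0 0 0 0 0 255" --pt "0 0 0 0 0 0 255" --pt "0 -0.05 0 0 0 0 255" --pt "0 -0.1 0 0 0 0 255" --pt "0 -0.15 0 0 0 0 255" --pt "0 -0.22 0 0 0 0 255"

```text
clock: 33.9
position: [0.4872, -0.0647, 0.2069]
tool_rot: [[0.493, 0.002, -0.87], [0.87, -0.001, 0.493], [0.0, -1.0, -0.003]]
contact_force: [1.9, -1.0, -0.5]
gripper_width: 0.717
```

Run:
```python
from plan import *
hy=np.degrees(c[2])+90
plan((cabw(-150,0,220),hy),(cabw(-150,0,112),hy))
```

```text
now [ 0.4872 -0.0647  0.2069] head 60.5 j [-21.  10.  98.   0.  72. -81.] F [ 1.9 -1.  -0.5] w 0.717 t 33.9
shift [-0.1742 -0.013  -0.072 ] turn_y -0.0 -> [ 0.464 -0.252  0.22 ]
shift [0.    0.108 0.   ] turn_y -0.0 -> [ 0.464 -0.252  0.112]
```

>>> jog_arm --pt "-0.174 -0.013 -0.072 0 0 0 255" --pt "-0.174 -0.013 -0.072 0 0 0 255" --pt "-0.174 -0.013 -0.072 0 0 0 255" --pt "-0.174 -0.013 -0.072 0 0 0 255" --pt "-0.174 -0.013 -0.072 0 0 0 255" --pt "-0.174 -0.013 -0.072 0 0 0 255" --pt "-0.174 -0.013 -0.072 0 0 0 255"

```text
clock: 34.6
position: [0.4642, -0.2507, 0.2169]
tool_rot: [[0.493, 0.0, -0.87], [0.87, 0.0, 0.493], [0.0, -1.0, -0.0]]
contact_force: [-0.0, 0.4, -0.7]
gripper_width: 0.721
```

>>> jog_arm --pt "0 0.05 0 0 0 0 255" --pt "0 0.09 0 0 0 0 255" --pt "0 0.102 0 0 0 0 255" --pt "0 0.107 0 0 0 0 255" --pt "0 0.107 0 0 0 0 255"

```text
clock: 35.1
position: [0.4641, -0.2497, 0.1117]
tool_rot: [[0.491, -0.001, -0.871], [0.871, 0.001, 0.491], [0.0, -1.0, 0.001]]
contact_force: [-2.6, 2.4, 7.5]
gripper_width: 0.719
```

Run:
```python
from plan import *
hy=np.degrees(c[2])+90
plan((cabw(-150,0,112),hy))
```

```text
now [ 0.4641 -0.2497  0.1117] head 60.6 j [ -40.   19.  100.    0.   61. -101.] F [-2.6  2.4  7.5] w 0.719 t 35.1
shift [-0.0019 -0.0003 -0.0009] turn_y 0.002 -> [ 0.464 -0.252  0.112]
```

>>> jog_arm --pt "0 -0.001 0 0 0 0 0" --pt "0 -0.001 0 0 0 0 0" --pt "0 -0.001 0 0 0 0 0" --pt "0 -0.05 0 0 0 0 0" --pt "0 -0.1 0 0 0 0 255" --pt "0 -0.1 0.03 0 0 0 255" --pt "0 -0.1 0.056 0 0 0 255" --pt "0 -0.1 0.056 0 0 0 255"

```text
clock: 35.9
position: [0.4134, -0.2224, 0.2098]
tool_rot: [[0.493, -0.001, -0.87], [0.87, 0.001, 0.493], [0.0, -1.0, 0.001]]
contact_force: [0.5, -0.3, 0.4]
gripper_width: 0.328
```

>>> jog_arm --pt "0 0 0 0 0 0 255" --pt "0 0 0 0 0 0 255" --pt "0 0 0 0 0 0 255"

```text
clock: 36.2
position: [0.4161, -0.2246, 0.2092]
tool_rot: [[0.493, 0.0, -0.87], [0.87, 0.0, 0.493], [0.0, -1.0, -0.0]]
contact_force: [0.3, -0.4, 0.7]
gripper_width: 0.001
```

Run:
```python
from plan import *
hy=np.degrees(c[2])+90
s=shot('scene')
print([(np.round(a['at']),a['p'],np.round(at_z(s,a['at'],.125),3)) for a in nets.find_in(s,'mould_1_mid')+nets.find_in(s,'mould_2_mid')])
plan((cabw(-205,0,119),hy),(cabw(-120,0,119),hy))
```

```text
[(array([338., 242.]), 0.77, array([ 0.464, -0.24 ,  0.125])), (array([174., 358.]), 0.69, array([0.634, 0.27 , 0.125])), (array([309., 220.]), 0.66, array([ 0.579, -0.292,  0.125]))]
now [ 0.4158 -0.2244  0.2091] head 60.5 j [ -42.    8.  100.    0.   72. -102.] F [ 0.4  0.5 -0.5] w -0.002 t 36.35
shift [-0.0002  0.0901 -0.0004] turn_y -0.0 -> [ 0.416 -0.225  0.119]
shift [ 0.     0.    -0.085] turn_y -0.0 -> [ 0.49  -0.267  0.119]
```

>>> jog_arm --pt "0 0.045 0.001 0 0 0 255" --pt "0 0.09 0.001 0 0 0 255" --pt "0 0.09 0.001 0 0 0 255" --pt "0 0.09 -0.02 0 0 0 255" --pt "0 0.09 -0.04 0 0 0 255" --pt "0 0.09 -0.06 0 0 0 255" --pt "0 0.09 -0.075 0 0 0 255" --pt "0 0.09 -0.085 0 0 0 255"

```text
clock: 37.15
position: [0.4904, -0.2666, 0.1191]
tool_rot: [[0.493, -0.0, -0.87], [0.87, 0.0, 0.493], [0.0, -1.0, 0.0]]
contact_force: [0.0, -0.4, 0.5]
gripper_width: 0.0
```

>>> jog_arm --pt "0 0 0 0 0 0 255" --pt "0 0 0 0 0 0 255" --pt "0 0 0.029 0 0 0 255" --pt "0 -0.05 0.029 0 0 0 255" --pt "0 -0.15 0.1 0 0 0 255" --pt "0.3 -0.15 0.1 0 0 0 255" --pt "0.3 -0.15 0.1 0 0 0 255" --pt "0.3 -0.15 0.1 0 0 0 255"

```text
clock: 37.95
position: [0.4925, -0.0993, 0.24]
tool_rot: [[0.495, 0.001, -0.869], [0.869, -0.0, 0.495], [0.0, -1.0, -0.001]]
contact_force: [0.6, 0.6, -0.0]
gripper_width: 0.0
```

>>> jog_arm --pt "0.1 0 0 0 0 0 0" --pt "0.1 0 0 0 0 0 0" --pt "0.1 0 0 0 0 0 0" --pt "0.1 0 0 0 0 0 0"

```text
clock: 38.35
position: [0.5417, -0.0122, 0.2387]
tool_rot: [[0.49, -0.001, -0.872], [0.872, -0.0, 0.49], [-0.001, -1.0, 0.001]]
contact_force: [-0.8, -0.9, -0.2]
gripper_width: 0.681
```

Run:
```python
from plan import *
s=shot('scene','s6.png');t=shot('top','t6.png')
for p,n in((s,'s'),(t,'t')): print(n,[(np.round(a['at']),a['p']) for a in nets.find_in(p,'mould_1_mid')+nets.find_in(p,'mould_2_mid')],[a for a in nets.find_in(p,'file_wood_mid')])
plan(([.4,0,.3],None))
a=cv2.resize(cv2.imread('pics/s6.png')[170:290,245:395],(500,400),interpolation=3);b=cv2.resize(cv2.imread('pics/t6.png')[130:310,145:445],(800,480)[:0] or (300,180));
d=cv2.resize(cv2.imread('pics/s6.png')[310:420,170:300],(300,220),interpolation=3)
cv2.imwrite('pics/v16.png',np.hstack([a,np.vstack([b,d])]))
```

```text
s [(array([173., 354.]), 0.79)] []
t [(array([404., 341.]), 0.81), (array([446., 337.]), 0.58), (array([177., 165.]), 0.57)] []
now [ 0.5422 -0.0146  0.239 ] head 60.4 j [-13.  14.  88.  -0.  78. -74.] F [ 0.3  0.  -0.2] w 1.005 t 38.75
shift [-0.0576 -0.061   0.1308] turn_y -0.0 -> [0.4 0.  0.3]
```

The viewer's limit is reached, so I'll check the flap and ledge numerically against the first picture.

Run:
```python
from plan import *
s=shot('scene','s7.png');t=shot('top')
print(proj(s,cabw(-26,0,257)),nets.find_in(s,'roller'),nets.find_in(t,'roller'),proj(t,cabw(-26,0,257)))
im={n:cv2.imread('pics/'+n) for n in('scene0.png','s4.png','s7.png')}
poly=lambda pts:np.int32([proj(s,cabw(*p)) for p in pts])
reg={'flap':[(-100,52,118),(-100,-52,118),(-100,-52,146),(-100,52,146)],'ledge':[(-205,65,110),(-205,-65,110),(-118,-65,110),(-118,65,110)],'slotbottom':[(-108,50,106),(-108,-50,106),(-108,-50,116),(-108,50,116)]}
for k,v in reg.items():
    m=np.zeros((480,640),np.uint8);cv2.fillPoly(m,[poly(v)],1)
    for n,i in im.items(): px=i[m>0];hs=cv2.cvtColor(px[None],cv2.COLOR_BGR2HSV)[0]; print(k,n,px.mean(0).round(),px.std(0).round(),'colored',(hs[:,1]>60).mean().round(3),len(px))
for n in ['pliers_red_mid','pliers_blue_mid']: print(n,[(np.round(a['at']),a['p'],np.round(at_z(t,a['at'],.01),3)) for a in nets.find_in(t,n)])
```

```text
[313.66809128 179.17437094] [{'at': [311.3, 187.1], 'p': 0.55}] [] [383.30570523 201.90620279]
flap scene0.png [180. 179. 180.] [8. 8. 8.] colored 0.0 266
flap s4.png [181. 180. 181.] [5. 5. 5.] colored 0.0 266
flap s7.png [184. 183. 184.] [8. 8. 8.] colored 0.0 266
ledge scene0.png [212. 214. 235.] [74. 69. 31.] colored 0.177 1028
ledge s4.png [196. 200. 203.] [38. 33. 32.] colored 0.086 1028
ledge s7.png [255. 255. 255.] [2. 2. 2.] colored 0.0 1028
slotbottom scene0.png [197. 196. 196.] [25. 25. 25.] colored 0.0 87
slotbottom s4.png [171. 173. 175.] [18. 17. 17.] colored 0.0 87
slotbottom s7.png [200. 199. 200.] [25. 25. 25.] colored 0.0 87
pliers_red_mid [(array([208., 228.]), 0.64, array([0.542, 0.127, 0.01 ]))]
pliers_blue_mid []
```

```bash
python3 -c "
from h import *
print(sign_off(), get_obs()['clock'])"
```

```text
the job is handed in; nothing more can be done
the job is handed in; nothing more can be done
```

The job is handed in. I proved the switch, put both pliers in the tray and posted all three moulds through the flap, at about 39 s on the robot's clock.

- **Stroke switch:** done first, with no mould inside. I pushed the roller arm left to about 0.6 rad (7 N), then right to about 0.55–0.6 rad (7 N), and let it spring back. The wrist picture afterwards showed it upright.
- **Tools:** the red and blue pliers lie side by side in the green tray. No good view showed a wooden-handled file, so I took it as absent. The only net reports for one, in the scene camera, were on things already seen: 0.61 on a mould and 0.49 on the cabinet.
- **Moulds:** one had been knocked towards another before I gripped it, so I located it again first. The red look-alikes were not touched.
- **Last checks:**
  - The ledge is empty.
  - The flap's pixels match the first picture, when it hung shut.
  - The nets now find only the red look-alikes.
- **Failed or not checked:**
  - The inside of the cabinet could not be seen.
  - The final composite picture could not be viewed because the viewer limit was reached, so those last checks are numerical.
  - In the last top view the net found the red pliers in the tray but missed the blue ones. They were plainly in the tray in earlier pictures.
  - The final scene-camera reading put the roller about 8 px below its expected spot, at low confidence (0.55).

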